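Focus the lens stage with its edge wheel

ROBOT

A 6-joint arm with a two-finger parallel gripper is mounted at the origin on the work surface. World frame = base frame: x ahead of the robot, y to its left, z up, the work surface at z = 0. Lengths are in mm, angles in degrees, forces in N, time in s.
With the tool pointing down it reaches from about 300 to 850 mm from the base axis. Payload 4.2 kg.
Tool frame: the origin (TCP) lies between the finger pads; the fingertips stand ahead of it and the grasp point (between the pads) lies 8 mm behind it (env.tip_reach is the x of the fingertips in the tool frame, in mm); x points along the fingers, y is the direction in which the jaws open and shut, and the axes are right-handed (so a half turn about x gives the same grasp; the last joint's range is limited). The gripper opens to 91 mm and grips with 3 to 60 N. Pads are 32 mm wide; open, the fingers measure 118 mm over their backs; the gripper's body (76 mm by 178 mm) begins 60 mm behind the grasp point.
Start: joints at [74.083, 18.312, 89.639, -0, 72.044, -1.146], TCP at [146.601, 556.017, 185.976] pointing down, gripper open.
Joint ranges: [-177.97, 177.97], [-48.28, 115.42], [12.27, 149.76], [-77.06, 257.06], [2.81, 150.46], [-146.56, 146.56]. Speed limits (degrees/s): [147.25, 147.25, 180, 180, 180, 180].

INTERFACE

Orientations are given as [roll, pitch, yaw] about the fixed x, y, z axes, in that order (R = Rz(yaw) Ry(pitch) Rx(roll)).
In Python, from workcell import env, cams gives the robot as it stands.
- The arm moves only by the tool arm_command, never from a script. Its argument "deltas" is a list of rows, each a list of 3 entries, a list of its own where there are three numbers: the opening, from 0 (shut) to 1 (fully open), then the shift along the world's x, y, z in mm, then the turn about the world's z in rad. A call has 1 to 20 rows; each row is the pose to reach, as a shift and turn from the pose commanded when the call began; what a row does not reach only later rows make up. A row lasts 1/10 s, in which the tool goes at most 50 mm and 8.59 degrees, less where a joint would pass 70% of its speed; a pose out of reach is approached as far as the arm can. A call with a gripper value outside its range is refused whole. The fingers move at their own pace and stop on an object; "grip_force" is the grip in N (left out, the last holds). Time passes only in rows, so rows that repeat a pose let the fingers close. It gives the time, the measured TCP pose, the force and the opening at its end, in the units of the state.
- env.state(): the state, without advancing time (a new reading comes with each control period).
- cams.grab_frame(name): name is "side" or "top" or "wrist"; returns a dict with "img" (480x640x3 uint8, red, green, blue), "K" (3x3 intrinsics, pixels), "dist" ([k1, k2, p1, p2, k3] as OpenCV has them; the pictures are not rectified), "rvec" (rotation vector, rad) and "tvec" (3), from world to camera coordinates, as OpenCV has them. Camera axes: x right, y down, z forward; pixel columns grow to the right and rows downward; lengths in mm; the calibration is good to about 2 mm. A picture is of the moment at which its call begins. There is no depth.
- env.job_done(): hands the job in, once; it reports no verdict.
Trained networks look in a picture, given as the dict that the camera call returned (one of the last four; its "shot" number tells which), for a name from the list of things; names that differ only in an ending like _2 or _b are one class to them, and where a whole thing is asked for, a point or a joint stands for the part that bears it (a point fixed in the world has none). Each returns a list of dicts, best first, with "conf" (0 to 1); they miss things now and then, are a little off and sometimes report something else, mostly with a low value. They report only what shows in the picture. A call takes as long as a camera call. They do not tell look-alikes from the thing itself.
- cams.silhouettes(picture, name): "region" (480x640 bool, what is visible of it) and "centre" ([column, row] in pixels, amid what is visible of it).
The state is a dict: "time_s": time; "qpos": joint angles; "qvel": joint speeds; "effort": joint torques, N m; "ee_pos": TCP position; "ee_rot": TCP orientation; "force": force on the tool from outside, world axes, zero at the start; "torque": the same for the moment, N m; "gripper_width": finger opening in mm.
Only numpy, scipy, OpenCV 4.12 (cv2) and the standard library are available. Lean on these libraries where they do the work, as an engineer would, in place of code of your own. Each camera call takes 0.05 s, during which the arm holds its last target.

TASK

Lift the black transport block out of the lens stage and set it down in the grey parts tray. Then roll the sprung rubber edge wheel with a fingertip, pressing gently, until the dark steel fin on the lens carriage stands level with the dark steel pointer on the side of the bed, and let go. Move the carriage only by the wheel, do not touch it, and leave the other things on the bench alone.

Things in the scene. Friction and masses are not known exactly. Their poses are not given: they have to be found in the camera images.
- lens_stage: Aluminium bed, 300 x 100 x 20 mm, fixed; origin at the centre of its underside. Its x runs along the bed from the lens carriage's end to the grey wheel housing; z up. Rods, carriage, housing and wheel float above it on sprung feet: pressed, they yield at about 1.6 N, sink 1 mm per 3 N, and are solid after 3 mm, at about 10.6 N. 4 to 8 N grips well, lighter may slip. Stay well under 15 N.
- wheel_place (a point): Where the crown of the rubber edge wheel would be at its nominal height, 65 mm above the bench; a point of the bed. The true crown, not measured, stands up to 7 mm higher or lower: feel for it. Wheel 44 mm in diameter, 10 mm wide, axle level across the bed (its y); only the top 8 mm stand out of the slot in the grey housing (70 mm along the bed, 48 across).
- carriage: Lens carriage on two rods, plate 50 mm (along the bed) x 76, round black lens mount, top about 103 mm above the bench; origin below its middle. Not to be touched. The wheel drives it: a crown rolled to the bed's +x moves it to +x by about what the rim travels, and back likewise. Drag about 1.2 N; it stays where left; travel 82 mm. One wipe over the crown gives about 20 mm at most.
- index (a point): Outer top end of the 3 mm thick dark steel fin that juts from the carriage's side (the bed's -y side), about 45 mm above the bench. The fin must come level with the pointer along the bed's x.
- pointer: Small black clamp, 20 x 14 x 36 mm, fixed on the bed's -y edge, carrying a 3 mm thick dark steel pointer blade. Its axes are parallel to the bed's; origin on the bed's centre line at bench height, at the blade's place along the bed.
- mark (a point): Inner top end of the dark steel pointer blade, 45 mm above the bench, 2 mm outside the line along which the fin's end travels. Axes parallel to the bed's.
- block: Loose black transport block, about 100 g, 88 mm high: foot 24 mm (along the bed) x 44 x 28 high, on it an upright grip 16 mm (along the bed) x 30 (across) x 60 high. Stands in a 5 mm deep pocket of the bed, underside 20 mm above the bench, and bars the carriage's way. Origin at the centre of its underside, x and y parallel to the bed's. Best pinched across the bed, on the 30 mm width.
- block_grip (a point): Centre of the block's upright grip, 58 mm above its underside.
- tray: Grey open parts tray, 150 x 130 x 30 mm high, walls 4 mm, floor 4 mm, fixed on the bench; origin at the centre of its underside, x along its 150 mm side.
- tissue_packet: Loose cardboard packet, 60 x 110 x 22 mm, origin at the centre of its underside. Leave it alone.
- cleaner: Loose small white bottle, 40 mm in diameter, 85 mm high, origin at the centre of its underside. Leave it alone.
- driver: Loose screwdriver, 150 mm long, lying on the bench beyond the wheel end of the bed. Leave it alone.
Not all that is in view belongs to the job. Several things look just like the tray: the one meant starts farthest to the robot's left.

How it is judged (in metres and radians):
On the way, in this order (a step that is already met when the one before it is completed fails the run):
1. the block stands or lies in the tray, let go (x of block_grip in the frame of tray between -0.065 and 0.065 m and y of block_grip in the frame of tray between -0.055 and 0.055 m and z of block_grip in the frame of tray below 0.07 m and linear speed of block below 0.03 m/s and contact force between the fingers and block below 0.05 N), for 0.2 s.
2. the fin is level with the pointer within 3 mm and the carriage at rest (x of index in the frame of mark between -0.003 and 0.003 m and linear speed of carriage below 0.003 m/s), for 0.2 s.
At the end, for the whole second after the job is handed in: The block rests in the tray (grip centre within 65 and 55 mm of the tray's centre along its sides, less than 70 mm above its underside), and the carriage is at rest with its fin within 3 mm of the pointer along the bed (all of step 2 and x of block_grip in the frame of tray between -0.065 and 0.065 m and y of block_grip in the frame of tray between -0.055 and 0.055 m and z of block_grip in the frame of tray below 0.07 m and linear speed of block below 0.03 m/s); the robot touches nothing.
It fails at once if the robot presses on the lens stage or its wheel with more than 15 N (contact force between any of the fingers, the arm and lens_stage above 15 N).
It fails at once if the robot touches the carriage (contact force between any of the fingers, the arm and carriage above 0.5 N).
It fails at once if the packet, the bottle or the screwdriver is moved by more than 20 mm (distance of any of tissue_packet, cleaner, driver from where it was at the start of the episode above 0.02 m).
It also fails if it takes over 72 s, if anything falls off the work surface, if the arm or the gripper's body presses on something with over 40 N, if the wrist force passes 120 N, or if a joint passes its speed limit or range.

## Working session

There is one attempt and no reset: what is moved stays moved. The work goes in short steps, Python scripts to look and compute and a tool call to move; the robot and the scene stay as the last step left them, time stands still between calls to the robot, and variables do not carry over. Pictures are saved under pics/ and viewed, and the job is handed in when it is done.

Besides the shell and the picture viewer there is one more tool, called after "Call:" by a JSON object that holds its "fn" and its "kwargs". arm_command: Moves the arm, as the interface text tells. Its arguments: {"type":"object","properties":{"deltas":{"type":"array","items":{"type":"array"}},"grip_force":{"type":"number"}},"required":["deltas"]}

```bash
ls; mkdir -p pics
cat > h.py <<'E'
import numpy as np, cv2
from workcell import env, cams
def ray(f,px):
    u=cv2.undistortPoints(np.array([[px]],float),np.array(f["K"],float),np.array(f["dist"],float))[0,0]
    R,_=cv2.Rodrigues(np.array(f["rvec"],float)); t=np.array(f["tvec"],float).ravel()
    c=-R.T@t; d=R.T@np.array([u[0],u[1],1.]); return c,d/np.linalg.norm(d)
def atz(f,px,z):
    c,d=ray(f,px); return c+d*(z-c[2])/d[2]
def proj(f,P):
    p,_=cv2.projectPoints(np.array(P,float).reshape(-1,3),np.array(f["rvec"],float),np.array(f["tvec"],float),np.array(f["K"],float),np.array(f["dist"],float)); return p[:,0]
def save(f,n): cv2.imwrite(f"pics/{n}.png",f["img"][:,:,::-1])
E
python3 - <<'E'
from h import *
s=env.state(); print({k:np.round(v,2) for k,v in s.items()}, env.tip_reach)
for n in ["side","top","wrist"]:
    f=cams.grab_frame(n); save(f,n+"0")
    R,_=cv2.Rodrigues(np.array(f["rvec"],float)); print(n,np.round(-R.T@np.array(f["tvec"]).ravel()),np.round(R[2],2))
    for nm in ["lens_stage","carriage","index","pointer","mark","block","block_grip","wheel_place","tray","tissue_packet","cleaner","driver"]:
        try:
            for r in cams.silhouettes(f,nm): print(n,nm,round(r["conf"],2),np.round(r["centre"],1),int(r["region"].sum()))
        except Exception as e: print(n,nm,e)
print(env.state()["time_s"])
E
```

```text
pics
{'time_s': np.float64(0.0), 'qpos': array([74.08, 18.35, 89.71, -0.  , 72.05, -1.15]), 'qvel': array([ 0.09, -0.05,  0.08,  0.04, -0.01,  0.04]), 'effort': array([  0.  , -41.25, -23.2 ,   0.07,   0.05,  -0.  ]), 'ee_pos': array([146.45, 555.46, 185.12]), 'ee_rot': array([ -89.61,   89.9 , -104.38]), 'force': array([ 0.11,  0.39, -0.08]), 'torque': array([-0.01,  0.05,  0.02]), 'gripper_width': np.float64(91.32)} 11.0
side [ 555. 1097.  913.] [ 0.02 -0.8  -0.6 ]
side lens_stage 0.6 [325.4 294. ] 3823
side carriage 0.84 [342.8 257.1] 404
side index 0.64 [338.8 256.1] 431
side pointer 0.67 [307.3 279.1] 85
side mark 0.43 [308.  278.9] 93
side mark 0.38 [328.2 299.2] 3655
side block 0.87 [332.6 271.9] 425
side block_grip 0.92 [328.9 270.8] 442
side wheel_place 0.78 [327.5 296.8] 3653
side tray 0.97 [324.4 210. ] 1576
side tray 0.94 [377.4 184.2] 1235
side tray 0.45 [256.3 274.3] 723
side tissue_packet 0.55 [257.9 276.1] 796
side cleaner 0.81 [330.3 177.3] 236
side cleaner 0.17 [323.3 296.6] 3716
side driver 0.55 [356.8 371.1] 521
top [ 424.  -30. 1254.] [ 0.16 -0.   -0.99]
top lens_stage 0.89 [253.8 258.7] 3836
top carriage 0.75 [280.2 266.8] 512
top carriage 0.36 [253.4 257.7] 3789
top index 0.75 [281.1 265.3] 559
top index 0.58 [449.4 256. ] 231
top mark 0.43 [270.9 240. ] 40
top block 0.76 [266.4 258. ] 205
top block_grip 0.66 [284.2 268.1] 546
top block_grip 0.59 [265.2 255.9] 156
top block_grip 0.37 [387.8 258.7] 2644
top wheel_place 0.67 [255.5 258.8] 3735
top tray 0.88 [389.5 259.7] 2603
top tray 0.63 [452.9 314.8] 2790
top tissue_packet 0.91 [284.6 193.2] 877
top cleaner 0.75 [452.1 258. ] 244
top driver 0.61 [166.1 282.2] 347
top driver 0.29 [253.9 257.9] 3649
wrist [ 73. 576. 386.] [ 0.26 -0.07 -0.96]
1.95
```

Run:
```python
import cv2
for n,(x0,x1,y0,y1) in {"side":(220,460,150,400),"top":(120,520,160,360)}.items():
    im=cv2.imread(f"pics/{n}0.png")[y0:y1,x0:x1]; s=min(800/(x1-x0),600/(y1-y0)); cv2.imwrite(f"pics/{n}0c.png",cv2.resize(im,None,fx=s,fy=s,interpolation=cv2.INTER_CUBIC)); print(s)
```

```text
2.4
2.0
```

View pics/side0.png

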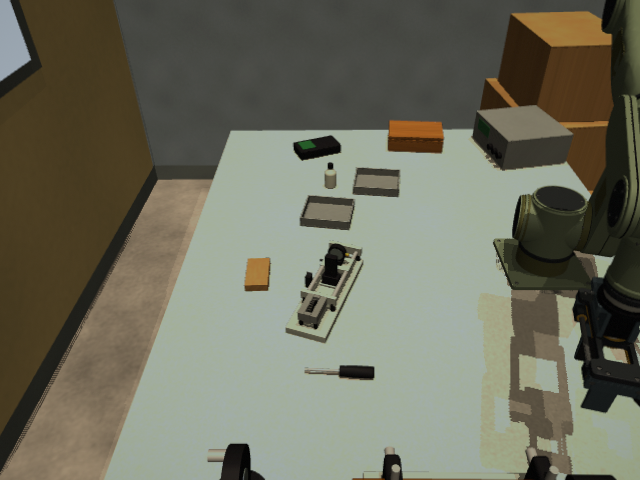

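View pics/top0.png

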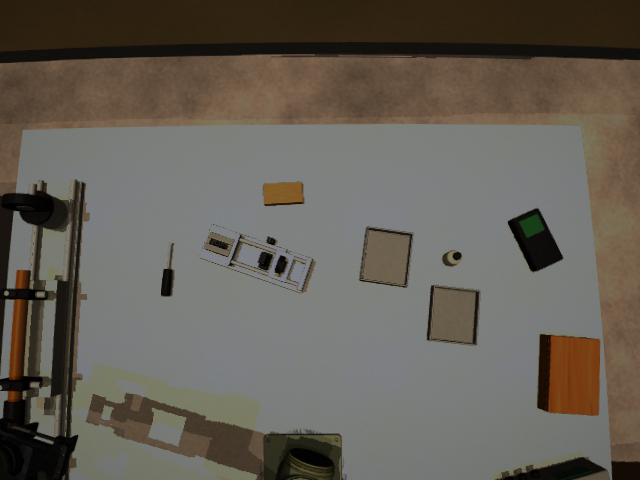

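View pics/wrist0.png

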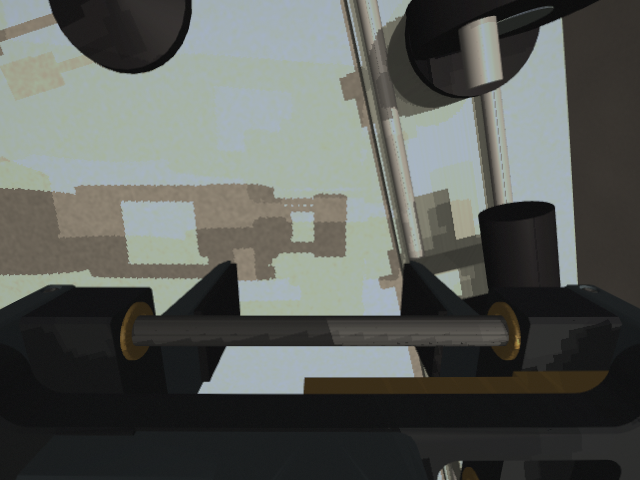

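```bash
sleep 0
```

```text
(no output)
```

View pics/side0c.png

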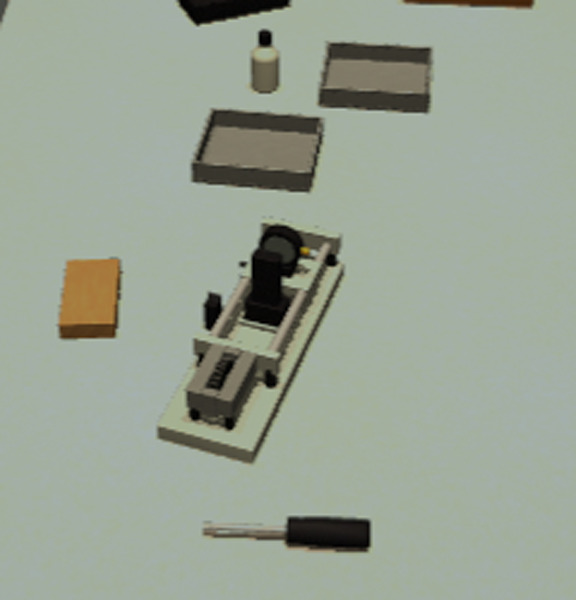

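View pics/top0c.png

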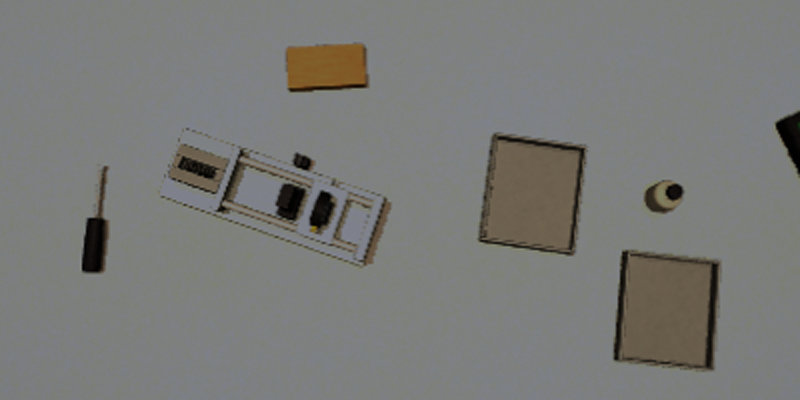

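Top view: the bed runs from its carriage end near (308,275) to the wheel housing at (218,244). The black block is at (265,257), the round lens mount at (281,265) and the pointer clamp at (271,240). The two tray candidates are (389,259) and (453,315). The first lies farther to the image left, which is +y, so that is the one to use.

Run:
```python
from h import *
f=cams.grab_frame("top")
P=lambda x,y:(120+x/2,160+y/2)
C=[atz(f,P(*p),20) for p in [(183,128),(160,195),(364,266),(388,195)]]
for c in C: print(np.round(c,1))
print([round(np.linalg.norm(C[i]-C[(i+1)%4]),1) for i in range(4)], np.mean(C,0))
d=(C[0]+C[1]-C[2]-C[3]); print("yaw x",np.degrees(np.arctan2(d[1],d[0])))
for n,p,z in [("block top",(293,200),108),("mount",(322,209),103),("ptr",(303,160),36),("wheel",(199,166),60)]: print(n,np.round(atz(f,P(*p),z),1))
T=[atz(f,P(*p),30) for p in [(493,133),(586,147),(575,254),(479,240)]]
for c in T: print(np.round(c,1))
print([round(np.linalg.norm(T[i]-T[(i+1)%4]),1) for i in range(4)], np.mean(T,0))
g=cams.grab_frame("side")
print("tray2",[np.round(atz(f,(453,315),5))])
print("tray side",np.round(atz(g,(327,212),15)), np.round(atz(g,(328.9,253),108)))
w=cams.grab_frame("wrist"); s=env.state(); print(s["ee_rot"],s["ee_pos"])
R,_=cv2.Rodrigues(np.array(w["rvec"],float)); print(np.round(R,3)); print(-R.T@np.array(w["tvec"]).ravel(), w["K"])
```

```text
[670.2 249.4  20. ]
[576.1 278.8  20. ]
[477.  -3.  20.]
[574.1 -36.3  20. ]
[np.float64(98.6), np.float64(298.6), np.float64(102.7), np.float64(301.5)] [574.36345452 122.22147048  20.        ]
yaw x 71.02555834639253
block top [557.8  85.6 108. ]
mount [546.5  48.8 103. ]
ptr [621.2  79.6  36. ]
wheel [610.1 217.3  60. ]
[ 658.2 -182.1   30. ]
[ 637.7 -310.5   30. ]
[ 490.4 -289.5   30. ]
[ 510.5 -159.3   30. ]
[np.float64(130.1), np.float64(148.8), np.float64(131.8), np.float64(149.4)] [ 574.20178272 -235.36678798   30.        ]
tray2 [array([ 413., -419.,    5.])]
tray side [ 576. -232.   15.] [568.  87. 108.]
[36.97643695 89.99837771 22.20610964] [146.60631579 555.98620632 185.95714597]
[[ 0.254  0.967  0.   ]
 [ 0.931 -0.244  0.271]
 [ 0.262 -0.069 -0.963]]
[ 73.31936143 575.54974264 385.9867989 ] [[330.54880281   0.         319.86464351]
 [  0.         330.54880281 240.97139482]
 [  0.           0.           1.        ]]
```

Call:
{"fn": "arm_command", "kwargs": {"deltas": [[1,[395,-528,0],-1.646],[1,[395,-528,0],-1.646],[1,[395,-528,0],-1.646],[1,[395,-528,0],-1.646],[1,[395,-528,0],-1.646],[1,[395,-528,0],-1.646],[1,[395,-528,0],-1.646],[1,[395,-528,0],-1.646],[1,[395,-528,0],-1.646],[1,[395,-528,0],-1.646],[1,[395,-528,0],-1.646],[1,[395,-528,0],-1.646],[1,[395,-528,0],-1.646],[1,[395,-528,0],-1.646],[1,[395,-528,0],-1.646],[1,[395,-528,0],-1.646],[1,[395,-528,0],-1.646],[1,[395,-528,0],-1.646]]}}

```text
time_s: 3.9
ee_pos: [540.9, 29.4, 186.2]
ee_rot: [173.5, 90.0, 64.5]
force: [-0.9, 0.7, 0.6]
gripper_width: 91.2
```

Run:
```python
from h import *
w=cams.grab_frame("wrist"); save(w,"w1"); s=env.state(); print(s["ee_rot"],s["ee_pos"],s["qpos"],s["time_s"])
R,_=cv2.Rodrigues(np.array(w["rvec"],float)); print(np.round(R,3)); print(-R.T@np.array(w["tvec"]).ravel())
cv2.imwrite("pics/w1c.png",cv2.resize(w["img"][:300,120:520,::-1],None,fx=2,fy=2,interpolation=cv2.INTER_CUBIC))
```

```text
[133.27350459  89.97976335  24.30185791] [540.99870275  29.20940225 186.27620071] [1.86905189e+00 1.52974982e+01 9.39408578e+01 8.17998388e-03
 7.07429389e+01 2.08380020e+01] 3.95
[[ 0.946 -0.324  0.001]
 [-0.312 -0.911  0.27 ]
 [-0.087 -0.256 -0.963]]
[566.12112504 101.56776965 386.2785043 ]
```

View pics/w1c.png

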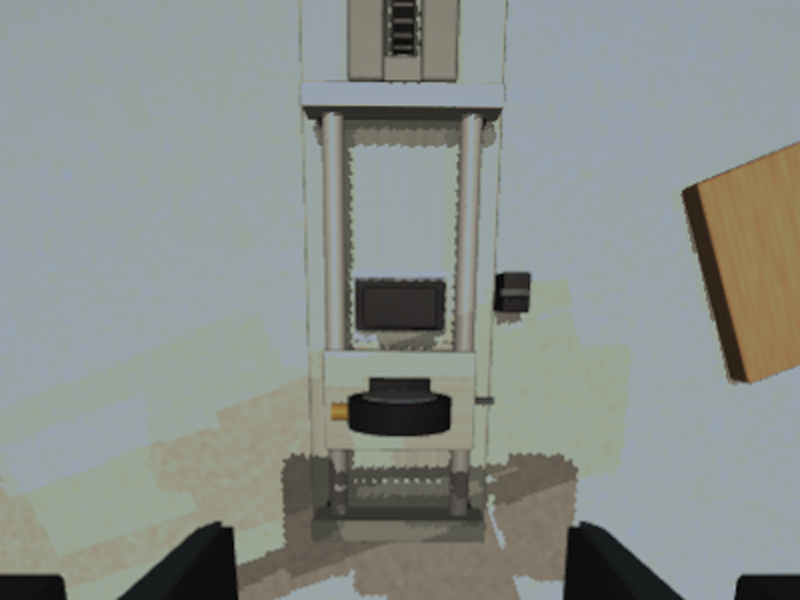

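Run:
```python
from h import *
im=cv2.imread("pics/w1.png")[120:240,270:400]
im=cv2.resize(im,None,fx=5,fy=5,interpolation=cv2.INTER_CUBIC)
im=np.clip(im.astype(float)*1.8+10,0,255).astype(np.uint8)
cv2.imwrite("pics/w1z.png",im)
```

```text
(no output)
```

View pics/w1z.png

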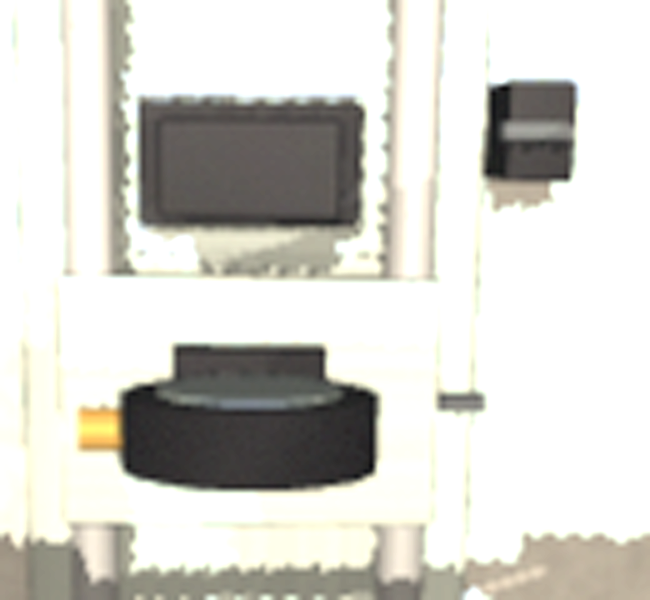

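```bash
cat >> h.py <<'E'
import json
def setbed(c,yaw):
    json.dump([list(c),yaw],open("bed.json","w"))
def tobed(p):
    c,y=json.load(open("bed.json")); y=np.radians(y); d=np.array(p)[:2]-np.array(c)[:2]
    return np.array([d[0]*np.cos(y)+d[1]*np.sin(y), -d[0]*np.sin(y)+d[1]*np.cos(y)])
def toworld(b):
    c,y=json.load(open("bed.json")); y=np.radians(y)
    return np.array([c[0]+b[0]*np.cos(y)-b[1]*np.sin(y), c[1]+b[0]*np.sin(y)+b[1]*np.cos(y)])
E
python3 - <<'E'
from h import *
setbed((574.4,122.2),71.0)
w=cams.grab_frame("wrist")
Z=lambda x,y:(270+x/5,120+y/5); Q=lambda x,y:(120+x/2,y/2)
def s(n,p,z):
    q=atz(w,p,z); print(n,np.round(q,1),np.round(tobed(q),1)); return q
B=[s("blk",Z(*p),108) for p in [(158,118),(340,118),(340,217),(158,217)]]
s("blkc",Z(249,167),108)
s("fin",Z(484,402),45); s("fin-in",Z(440,402),45); s("blade in",Z(502,130),45); s("blade out",Z(573,130),45)
s("plateL",Z(60,275),50);s("plateR",Z(437,275),50); s("plate bottom",Z(250,523),50)
s("mount top front",Z(250,346),80)
s("hous",Q(348,80),57);s("hous",Q(458,80),57);s("wheel",Q(403,20),60);s("wheel lo",Q(403,57),57)
for y in (100,400): s("bedL",Q(303,y) if y==100 else Q(309,y),20); 
s("bedR",Q(506,90) ,20)
E
```

```text
blk [553.8 109.7 108. ] [-18.6  15.4]
blk [581.6 100.1 108. ] [-18.5 -14. ]
blk [576.8  85.3 108. ] [-34.1 -14.3]
blk [548.5  95.  108. ] [-34.2  15.6]
blkc [565.2  97.6 108. ] [-26.2   0.7]
fin [595.8  36.4  45. ] [-74.2 -48.2]
fin-in [587.2  39.3  45. ] [-74.2 -39.1]
blade in [614.8  87.2  45. ] [-19.9 -49.6]
blade out [628.2  82.7  45. ] [-19.8 -63.7]
plateL [522.4  89.3  50. ] [-48.   38.4]
plateR [593.8  64.9  50. ] [-47.9 -37. ]
plate bottom [541.9  28.9  50. ] [-98.8   0.3]
mount top front [554.9  67.   80. ] [-58.6   0.4]
hous [574.9 196.5  57. ] [70.4 23.7]
hous [621.1 180.7  57. ] [ 70.5 -25.1]
wheel [605.1 209.6  60. ] [92.7 -0.6]
wheel lo [600.9 197.2  57. ] [79.5 -0.7]
bedL [551.7 206.1  20. ] [72.  48.8]
bedL [501.   65.3  20. ] [-77.7  50.9]
bedR [648.4 177.8  20. ] [ 76.6 -51.9]
```

Call:
{"fn": "arm_command", "kwargs": {"deltas": [[1,[24,71,0],0],[1,[24,71,0],0],[1,[24,71,-30],0],[1,[24,71,-60],0],[1,[24,71,-85],0],[1,[24,71,-102],0],[1,[24,71,-102],0],[1,[24,71,-102],0]], "grip_force": 15}}

```text
time_s: 4.8
ee_pos: [565.8, 99.4, 84.4]
ee_rot: [117.5, 90.0, 8.4]
force: [0.0, 0.0, 0.9]
gripper_width: 91.2
```

Run:
```python
from h import *
w=cams.grab_frame("wrist"); save(w,"w2"); g=cams.grab_frame("side")
cv2.imwrite("pics/s2.png",cv2.resize(g["img"][200:360,240:440,::-1],None,fx=4,fy=3.75,interpolation=cv2.INTER_CUBIC))
s=env.state();print(s["ee_pos"],tobed(s["ee_pos"]))
```

```text
[566.5913647   99.32592066  85.38677312] [-24.1701099   -0.06386207]
```

View pics/w2.png

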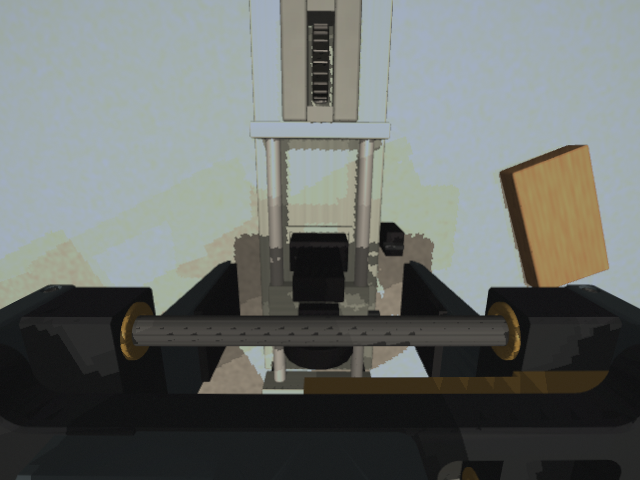

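View pics/s2.png

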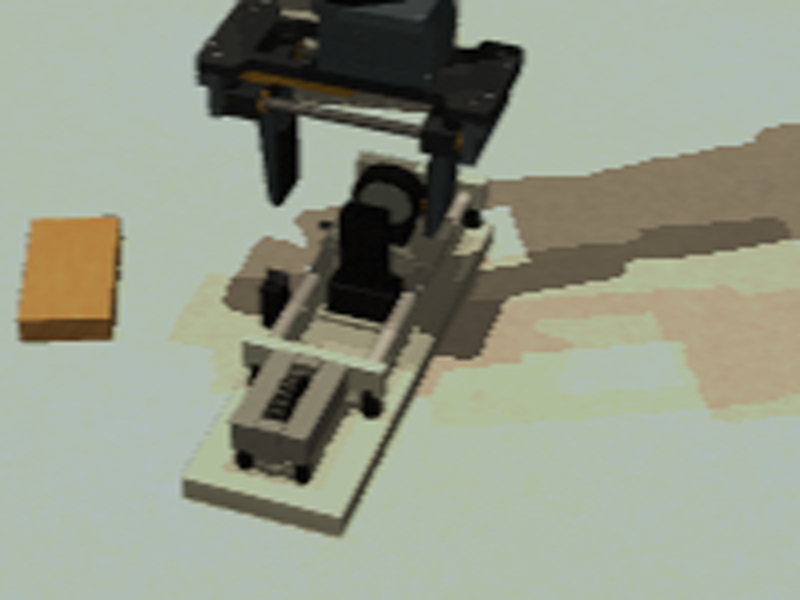

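The fingers straddle the block's upright: wrist picture block at (318,275), fingers at (220,310) and (425,310), with the mount behind and clear of them. I'll close and lift.

Call:
{"fn": "arm_command", "kwargs": {"deltas": [[0,[0,0,0],0],[0,[0,0,0],0],[0,[0,0,0],0],[0,[0,0,0],0],[0,[0,0,0],0],[0,[0,0,0],0],[0,[0,0,0],0],[0,[0,0,0],0]], "grip_force": 15}}

```text
time_s: 5.7
ee_pos: [565.6, 99.0, 83.9]
ee_rot: [47.1, 90.0, -62.0]
force: [-0.4, 0.2, -0.0]
gripper_width: 29.9
```

Call:
{"fn": "arm_command", "kwargs": {"deltas": [[0,[0,0,5],0],[0,[0,0,12],0],[0,[0,0,30],0],[0,[0,0,60],0],[0,[0,0,95],0],[0,[0,0,118],0],[0,[0,0,118],0]]}}

```text
time_s: 6.4
ee_pos: [568.0, 99.4, 206.6]
ee_rot: [117.7, 89.5, 8.6]
force: [0.4, -0.1, -0.7]
gripper_width: 0.3
```

Run:
```python
from h import *
w=cams.grab_frame("wrist"); save(w,"w3"); g=cams.grab_frame("side")
cv2.imwrite("pics/s3.png",cv2.resize(g["img"][180:340,240:440,::-1],None,fx=4,fy=3.75,interpolation=cv2.INTER_CUBIC))
```

```text
(no output)
```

View pics/s3.png

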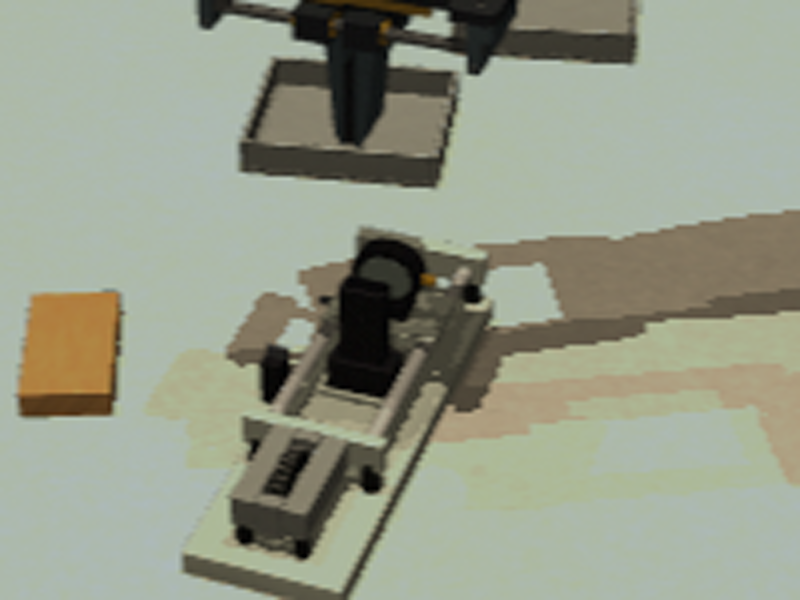

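The fingers closed at 29.9 mm but slipped off. The block still stands in its pocket, crop (365,340). I'll regrip lower and harder, and lift gently.

Call:
{"fn": "arm_command", "kwargs": {"deltas": [[1,[0,0,0],0],[1,[0,0,0],0],[1,[0,0,0],0],[1,[0,0,0],0],[1,[0,0,0],0],[1,[0,0,0],0],[1,[0,0,0],0],[1,[0,0,0],0]], "grip_force": 40}}

```text
time_s: 7.3
ee_pos: [565.6, 99.0, 202.0]
ee_rot: [102.6, 90.0, -6.5]
force: [0.1, 0.2, -0.4]
gripper_width: 61.5
```

Run:
```python
from h import *
w=cams.grab_frame("wrist"); save(w,"w4")
im=w["img"][:300,120:520,::-1]
cv2.imwrite("pics/w4c.png",cv2.resize(im,None,fx=2,fy=2,interpolation=cv2.INTER_CUBIC))
s=env.state();print(s["ee_pos"],s["ee_rot"],s["force"],s["gripper_width"])
```

```text
[565.62260893  99.01991129 202.00106253] [105.32637549  89.99127731  -3.75625926] [-0.62823381  0.2390558  -0.26820639] 65.2372538827598
```

View pics/w4c.png

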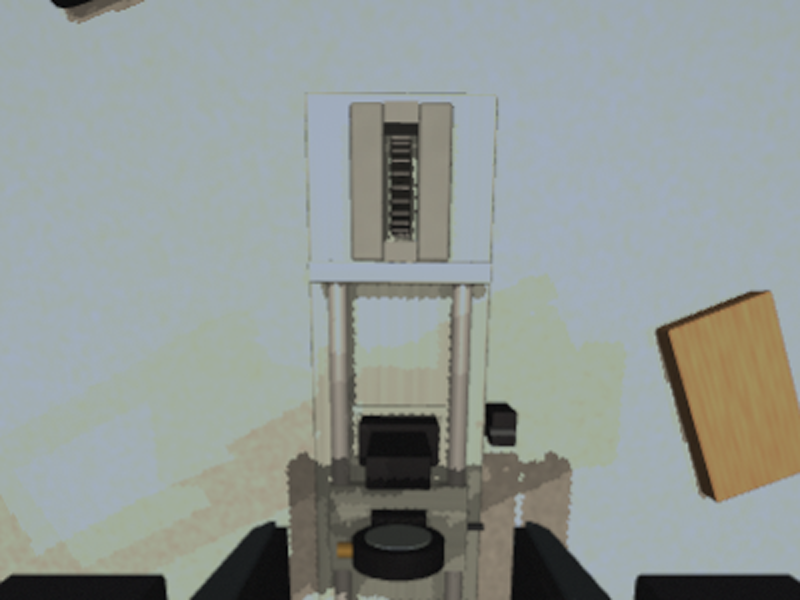

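Call:
{"fn": "arm_command", "kwargs": {"deltas": [[0.7,[0,0,-40],0],[0.7,[0,0,-80],0],[0.7,[0,0,-108],0],[0.7,[0,0,-120],0],[0,[0,0,-120],0],[0,[0,0,-120],0],[0,[0,0,-120],0],[0,[0,0,-120],0],[0,[0,0,-120],0],[0,[0,0,-120],0],[0,[0,0,-120],0],[0,[0,0,-120],0],[0,[0,0,-120],0],[0,[0,0,-120],0]], "grip_force": 30}}

```text
time_s: 8.75
ee_pos: [565.6, 99.0, 81.9]
ee_rot: [-29.8, 90.0, -138.9]
force: [0.3, 0.2, -0.6]
gripper_width: 0.3
```

Call:
{"fn": "arm_command", "kwargs": {"deltas": [[0,[0,0,3],0],[0,[0,0,7],0],[0,[0,0,12],0],[0,[0,0,20],0],[0,[0,0,20],0]]}}

```text
time_s: 9.25
ee_pos: [566.6, 99.2, 103.6]
ee_rot: [117.1, 89.8, 8.0]
force: [0.3, 0.7, 0.8]
gripper_width: 0.5
```

The fingers shut completely (0.3 mm), so the block isn't between them. The earlier 29.9 mm was just the fingers still closing. I need to look again.

Run:
```python
from h import *
w=cams.grab_frame("wrist"); save(w,"w5"); g=cams.grab_frame("side"); t=cams.grab_frame("top")
a=cv2.resize(g["img"][200:320,280:380,::-1],None,fx=4,fy=5,interpolation=cv2.INTER_CUBIC)
b=cv2.resize(t["img"][200:300,200:320,::-1],None,fx=3.3,fy=6,interpolation=cv2.INTER_CUBIC)[:600]
a=cv2.resize(a,(400,600));b=cv2.resize(b,(396,600))
cv2.imwrite("pics/st5.png",np.hstack([a,b]))
s=env.state();print(s["ee_pos"],s["force"],s["gripper_width"])
R,_=cv2.Rodrigues(np.array(w["rvec"],float)); print(proj(w,[s["ee_pos"]]),proj(t,[s["ee_pos"]]),proj(g,[s["ee_pos"]]))
```

```text
[565.55155082  99.0130064  102.06333583] [0.53901111 0.12017545 0.21143039] 0.2739202520387122
[[317.25067976 271.42574389]] [[261.54256076 257.29244968]] [[329.83458561 257.99512999]]
```

View pics/st5.png

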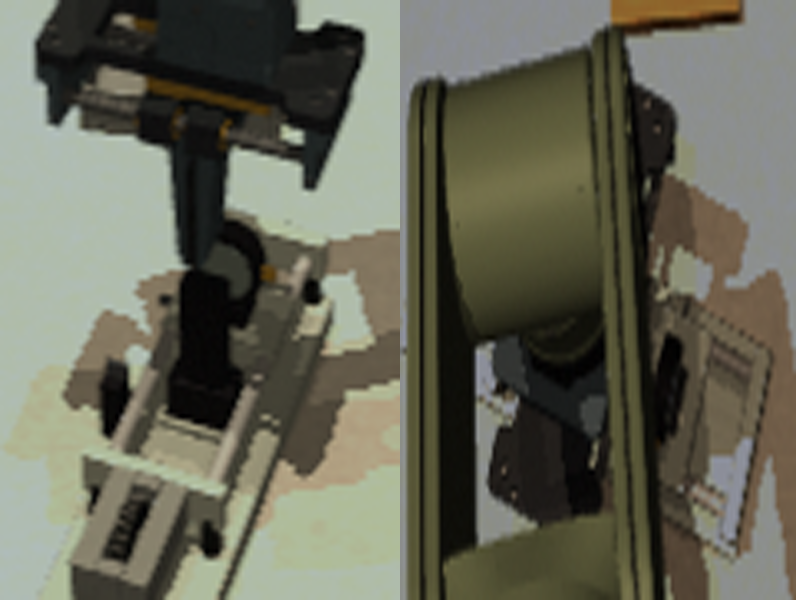

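View pics/w5.png

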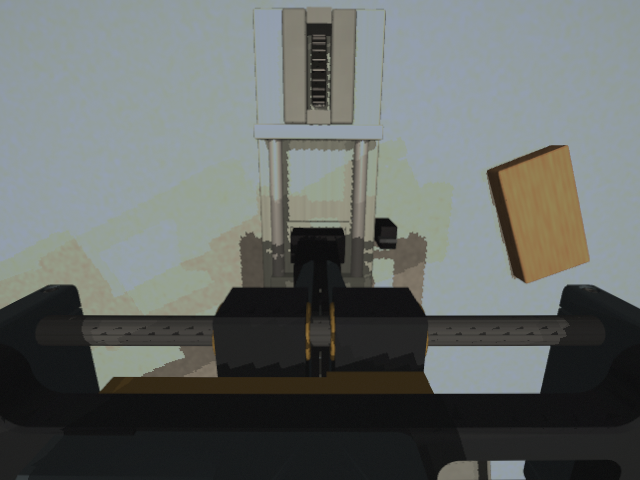

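Run:
```python
from h import *
t=cams.grab_frame("top"); g=cams.grab_frame("side"); w=cams.grab_frame("wrist")
print("side proj blk top/bottom", np.round(proj(g,[[565,97.6,108],[565,97.6,20]]),1))
print("top proj", np.round(proj(t,[[565,97.6,108],[565,97.6,20]]),1))
print("side px block top", np.round(atz(g,(330,248+6.7),108),1))
for n,c in [("c1",(-150,50)),("c2",(-150,-50)),("c3",(150,50)),("c4",(150,-50))]:
    p=toworld(c); print(n,np.round(p),np.round(proj(g,[[*p,20]]),1),np.round(proj(t,[[*p,20]]),1))
# wrist current: bed end
for p,z in [((254,9),20),((386,9),20),((284,9),57),((354,9),57),((284,123),57),((354,123),57),((318,80),62)]:
    q=atz(w,p,z); print(p,np.round(q,1),np.round(tobed(q),1))
im=g["img"][230:350,270:390,::-1]; cv2.imwrite("pics/g6.png",cv2.resize(im,None,fx=5,fy=5,interpolation=cv2.INTER_CUBIC))
im=cv2.imread("pics/side0.png")[230:350,270:390]; cv2.imwrite("pics/g0.png",cv2.resize(im,None,fx=5,fy=5,interpolation=cv2.INTER_CUBIC))
```

```text
side proj blk top/bottom [[330.  255.8]
 [330.3 282.6]]
top proj [[261.8 257.2]
 [265.4 261.1]]
side px block top [565.1  93.5 108. ]
c1 [478.  -3.] [[362.4 257.6]] [[302.1 292.5]]
c2 [573. -36.] [[327.6 250.3]] [[313.8 258. ]]
c3 [576. 280.] [[325.2 336.3]] [[199.4 257.6]]
c4 [671. 248.] [[284.7 325.8]] [[212.1 223.9]]
(254, 9) [577.3 281.5  20. ] [151.5  49.1]
(386, 9) [670.  249.6  20. ] [151.5 -48.9]
(284, 9) [597.4 260.7  57. ] [138.4  23.4]
(354, 9) [640. 246.  57.] [138.4 -21.8]
(284, 123) [572.8 195.5  57. ] [68.7 25.3]
(354, 123) [619.1 179.5  57. ] [ 68.7 -23.6]
(318, 80) [604.1 212.9  62. ] [95.4  1.5]
```

View pics/g6.png

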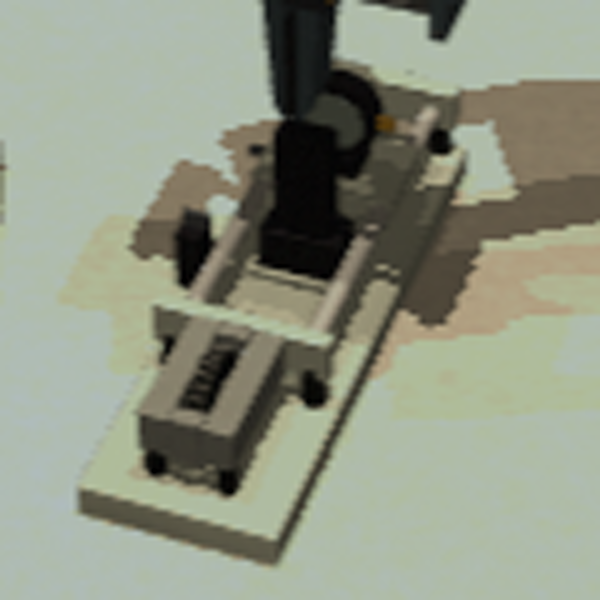

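View pics/g0.png

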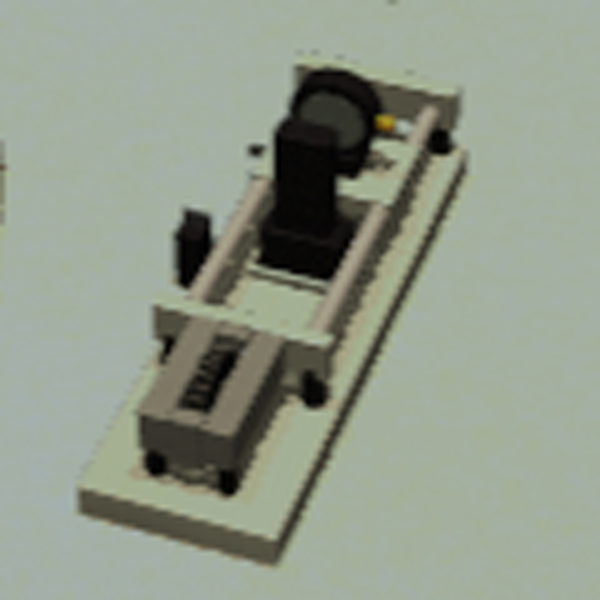

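Run:
```python
from h import *
from scipy.spatial.transform import Rotation as Ro
s=env.state(); R=Ro.from_euler("xyz",s["ee_rot"],degrees=True).as_matrix(); print(np.round(R,3)); p=np.array(s["ee_pos"])
w=cams.grab_frame("wrist");g=cams.grab_frame("side")
def box(c,R,lo,hi): 
    return [c+R@np.array([x,y,z]) for x in (lo[0],hi[0]) for y in (lo[1],hi[1]) for z in (lo[2],hi[2])]
y=np.radians(71); B=np.array([[np.cos(y),-np.sin(y),0],[np.sin(y),np.cos(y),0],[0,0,1]])
E=[(0,1),(0,2),(0,4),(1,3),(1,5),(2,3),(2,6),(3,7),(4,5),(4,6),(5,7),(6,7)]
bx={"fing":(box(p,R,(-60,-13.5,-16),(11,13.5,16)),(0,0,255)),
"grip":(box(np.array([565,97.6,20]),B,(-8,-15,28),(8,15,88)),(0,255,0)),
"foot":(box(np.array([565,97.6,20]),B,(-12,-22,0),(12,22,28)),(255,255,0))}
for f,n,(x0,x1,y0,y1),k in [(w,"w",(220,420,130,330),3),(g,"g",(270,390,230,350),5)]:
    im=cv2.resize(f["img"][y0:y1,x0:x1,::-1],None,fx=k,fy=k,interpolation=cv2.INTER_CUBIC)
    for q,c in bx.values():
        uv=(proj(f,q)-[x0,y0])*k
        for a,b in E: cv2.line(im,tuple(int(v) for v in uv[a]),tuple(int(v) for v in uv[b]),c,1)
    cv2.imwrite(f"pics/ov_{n}.png",im)
```

```text
[[-0.001  0.945 -0.327]
 [-0.    -0.327 -0.945]
 [-1.    -0.     0.   ]]
```

View pics/ov_g.png

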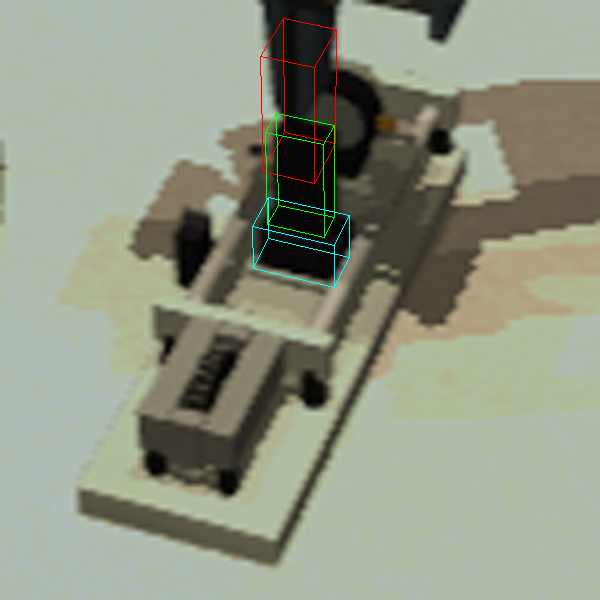

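View pics/ov_w.png

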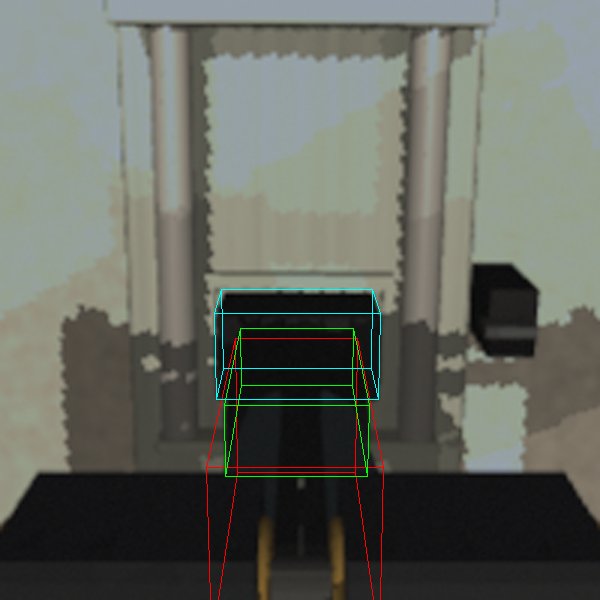

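Run:
```python
from h import *
from scipy.spatial.transform import Rotation as Ro
s=env.state(); R=Ro.from_euler("xyz",s["ee_rot"],degrees=True).as_matrix(); p=np.array(s["ee_pos"])
w=cams.grab_frame("wrist");g=cams.grab_frame("side");t=cams.grab_frame("top")
for d in [(11,45.5,-16),(11,-45.5,-16),(11,45.5,16),(11,45.5,0),(11,0,0),(11,0,-16)]:
    print(d,np.round(proj(w,[p+R@np.array(d)])[0],1))
Rw,_=cv2.Rodrigues(np.array(w["rvec"],float)); c=-Rw.T@np.array(w["tvec"]).ravel(); print("cam in tool",np.round(R.T@(c-p),1))
im=w["img"][200:330,240:400,::-1]; im=np.clip(im.astype(float)*3+15,0,255).astype(np.uint8)
cv2.imwrite("pics/w6.png",cv2.resize(im,None,fx=4.6,fy=4.6,interpolation=cv2.INTER_CUBIC))
im=g["img"][230:300,290:370,::-1]; im=np.clip(im.astype(float)*3+15,0,255).astype(np.uint8)
cv2.imwrite("pics/g7.png",cv2.resize(im,None,fx=8,fy=8,interpolation=cv2.INTER_CUBIC))
im=cv2.imread("pics/w2.png")[200:330,170:470]; im=np.clip(im.astype(float)*3+15,0,255).astype(np.uint8)
cv2.imwrite("pics/w2z.png",cv2.resize(im,None,fx=2.6,fy=2.6,interpolation=cv2.INTER_CUBIC))
```

```text
(11, 45.5, -16) [387.3 243. ]
(11, -45.5, -16) [250.3 242.9]
(11, 45.5, 16) [384.7 287.6]
(11, 45.5, 0) [386.  265.7]
(11, 0, 0) [318.8 265.7]
(11, 0, -16) [318.8 243. ]
cam in tool [-200.     0.4  -76.6]
```

View pics/w6.png

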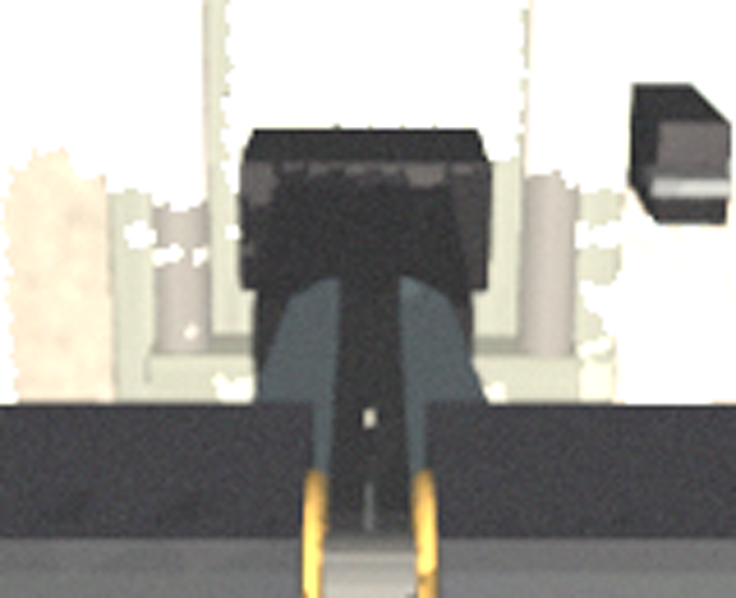

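View pics/g7.png

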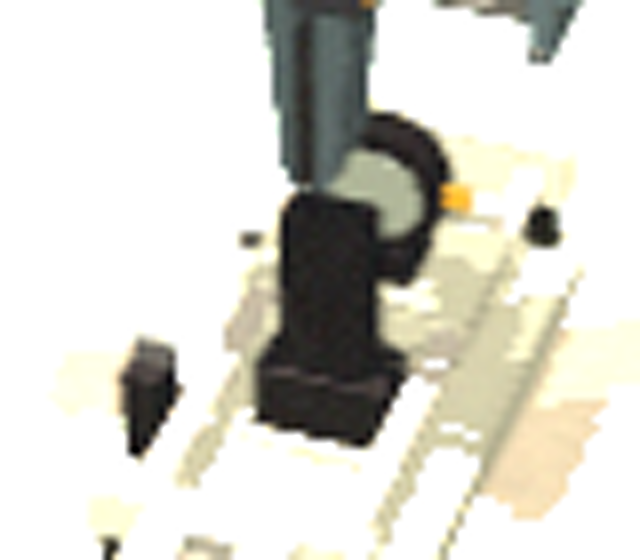

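View pics/w2z.png

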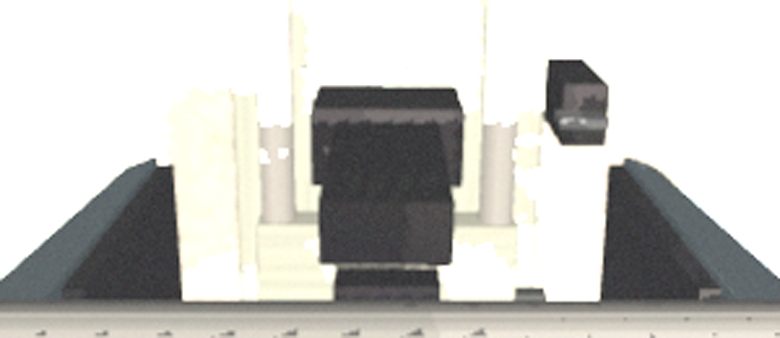

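Run:
```python
from h import *
from scipy.spatial.transform import Rotation as Ro
s=env.state(); R=Ro.from_euler("xyz",s["ee_rot"],degrees=True).as_matrix()
g=cams.grab_frame("side")
p=np.array([566,99.2,84.7])
for x in (11,0,-10,-20,-30,-40):
    print(x,[np.round(proj(g,[p+R@np.array((x,sg*52,z))])[0],1) for sg in (1,-1) for z in (-16,0,16)])
im=cv2.imread("pics/s2.png")[:250]; cv2.imwrite("pics/s2b.png",np.clip(im.astype(float)*2.5+10,0,255).astype(np.uint8))
```

```text
11 [array([308. , 266.4]), array([310.3, 262.6]), array([312.5, 258.8]), array([347.6, 275.3]), array([349.6, 271.3]), array([351.6, 267.3])]
0 [array([307.8, 263.1]), array([310.2, 259.2]), array([312.4, 255.4]), array([347.7, 271.9]), array([349.7, 267.9]), array([351.6, 263.9])]
-10 [array([307.7, 259.9]), array([310. , 256.1]), array([312.3, 252.3]), array([347.8, 268.7]), array([349.8, 264.7]), array([351.7, 260.8])]
-20 [array([307.6, 256.8]), array([309.9, 253. ]), array([312.2, 249.2]), array([347.8, 265.6]), array([349.8, 261.6]), array([351.8, 257.6])]
-30 [array([307.4, 253.6]), array([309.8, 249.8]), array([312.1, 246. ]), array([347.9, 262.4]), array([349.9, 258.4]), array([351.9, 254.5])]
-40 [array([307.3, 250.4]), array([309.7, 246.6]), array([312. , 242.9]), array([347.9, 259.1]), array([349.9, 255.1]), array([351.9, 251.2])]
```

View pics/s2b.png

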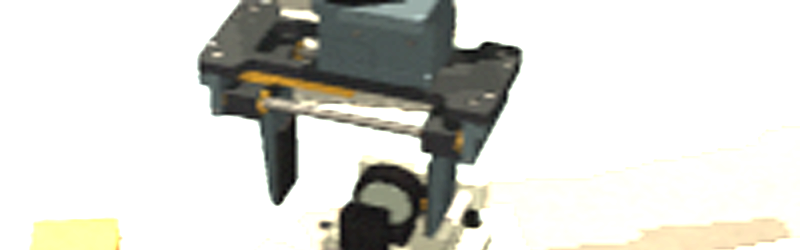

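The block stands where I measured it. In the side picture, though, the fingertips at (311,255) and (348,263) fit a tip about 25 mm shorter than the stated reach, so the fingers shut above the block's top. I'll open partly, to keep clear of the pointer clamp and rods, go about 20 mm lower than before, and check.

Call:
{"fn": "arm_command", "kwargs": {"deltas": [[0.55,[-0.5,-1.5,10],0],[0.55,[-0.5,-1.5,10],0],[0.55,[-0.5,-1.5,10],0],[0.55,[-0.5,-1.5,10],0],[0.55,[-0.5,-1.5,10],0],[0.55,[-0.5,-1.5,10],0],[0.55,[-0.5,-1.5,10],0],[0.55,[-0.5,-1.5,0],0],[0.55,[-0.5,-1.5,-20],0],[0.55,[-0.5,-1.5,-30],0],[0.55,[-0.5,-1.5,-37],0],[0.55,[-0.5,-1.5,-37],0]]}}

```text
time_s: 11.05
ee_pos: [564.4, 97.4, 63.8]
ee_rot: [-60.0, 89.9, -169.1]
force: [-0.0, -0.6, -0.5]
gripper_width: 49.9
```

Run:
```python
from h import *
s=env.state();print(s["ee_pos"],s["force"],s["gripper_width"])
w=cams.grab_frame("wrist");g=cams.grab_frame("side")
im=g["img"][225:315,280:380,::-1]; im=np.clip(im.astype(float)*2.5+15,0,255).astype(np.uint8)
a=cv2.resize(im,(440,400),interpolation=cv2.INTER_CUBIC)
im=w["img"][200:330,255:385,::-1]; im=np.clip(im.astype(float)*2.5+15,0,255).astype(np.uint8)
cv2.imwrite("pics/gw8.png",np.hstack([a,cv2.resize(im,(350,400),interpolation=cv2.INTER_CUBIC)]))
```

```text
[564.35218197  97.39394179  63.79117728] [-0.04627997 -0.60931158 -0.4698888 ] 49.87980821200416
```

View pics/gw8.png

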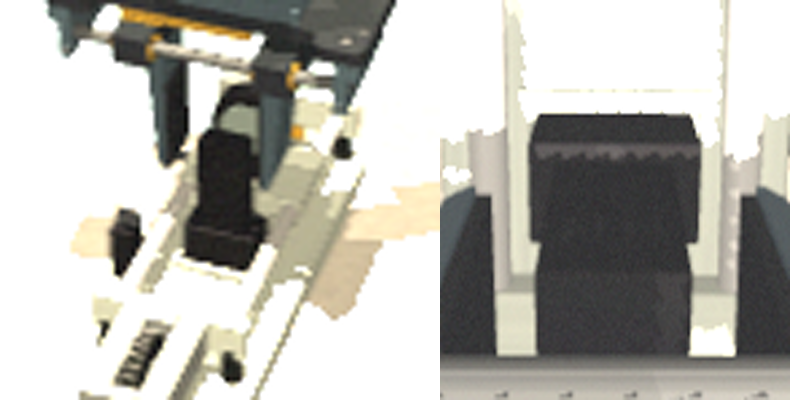

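Call:
{"fn": "arm_command", "kwargs": {"deltas": [[0,[0,0,0],0],[0,[0,0,0],0],[0,[0,0,0],0],[0,[0,0,0],0],[0,[0,0,0],0],[0,[0,0,0],0]], "grip_force": 25}}

```text
time_s: 11.75
ee_pos: [565.4, 97.6, 65.4]
ee_rot: [118.9, 90.0, 9.8]
force: [-0.6, -1.0, 2.7]
gripper_width: 29.8
```

Call:
{"fn": "arm_command", "kwargs": {"deltas": [[0,[0,0,3],0],[0,[0,0,8],0],[0,[0,0,15],0],[0,[0,0,25],0],[0,[0,0,25],0]]}}

```text
time_s: 12.25
ee_pos: [566.4, 97.7, 91.9]
ee_rot: [117.5, 89.8, 8.4]
force: [-0.2, -0.3, -1.3]
gripper_width: 29.9
```

Run:
```python
from h import *
s=env.state();print(s["ee_pos"],s["force"],s["gripper_width"])
g=cams.grab_frame("side")
im=g["img"][215:315,280:380,::-1]; im=np.clip(im.astype(float)*2.5+15,0,255).astype(np.uint8)
cv2.imwrite("pics/g9.png",cv2.resize(im,(500,500),interpolation=cv2.INTER_CUBIC))
```

```text
[566.42552499  97.71014236  91.87689421] [-0.19107892 -0.32139069 -1.26121423] 29.9322848593125
```

View pics/g9.png

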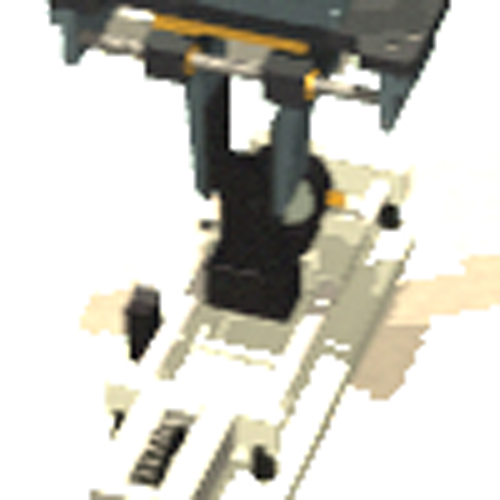

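Lifted: the block foot, at crop (255,285), is clear of its pocket. Next I'll raise it well above the mount and carry it to the tray centre.

Call:
{"fn": "arm_command", "kwargs": {"deltas": [[0,[0,0,25],0],[0,[0,0,60],0],[0,[0,0,90],0],[0,[0,0,95],0],[0,[1,-25,95],0],[0,[2,-65,95],0],[0,[3,-110,95],0],[0,[4,-155,95],0],[0,[5,-200,95],0],[0,[6,-245,95],0],[0,[7,-285,95],0],[0,[8,-315,95],0],[0,[9,-332,95],0],[0,[9,-332,95],0],[0,[9,-332,60],0],[0,[9,-332,20],0],[0,[9,-332,0],0],[0,[9,-332,0],0]]}}

```text
time_s: 14.1
ee_pos: [571.5, -231.5, 86.2]
ee_rot: [-99.0, 89.5, 152.0]
force: [-0.0, 0.8, -0.5]
gripper_width: 29.9
```

Run:
```python
from h import *
s=env.state();print(s["ee_pos"],s["force"],s["gripper_width"])
g=cams.grab_frame("side"); w=cams.grab_frame("wrist")
im=g["img"][150:270,250:410,::-1]; im=np.clip(im.astype(float)*2+15,0,255).astype(np.uint8)
a=cv2.resize(im,(480,360),interpolation=cv2.INTER_CUBIC)
b=cv2.resize(w["img"][60:330,140:500,::-1],(320,360))
cv2.imwrite("pics/g10.png",np.hstack([a,b]))
```

```text
[ 571.49268682 -231.47399274   86.21947981] [-0.02559896  0.75702099 -0.52037872] 29.91050686053468
```

View pics/g10.png

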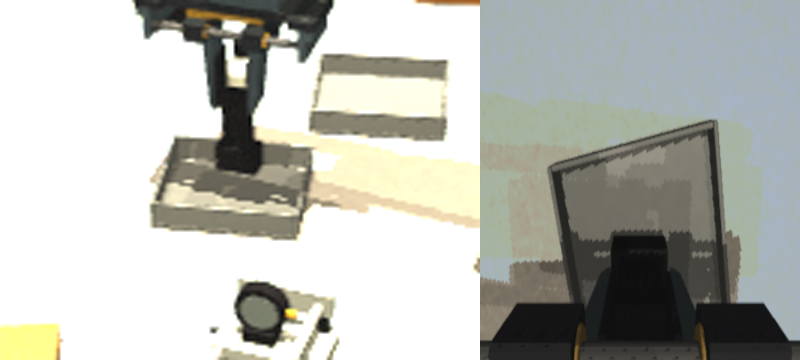

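The block hangs over the leftmost tray, roughly centred. I'll lower it and open.

Call:
{"fn": "arm_command", "kwargs": {"deltas": [[0,[0,0,-15],0],[0,[0,0,-28],0],[0,[0,0,-35],0],[0,[0,0,-38],0],[0,[0,0,-39],0],[0,[0,0,-39],0]]}}

```text
time_s: 14.8
ee_pos: [574.4, -234.6, 51.3]
ee_rot: [89.2, 90.0, -19.8]
force: [-0.0, -0.0, -1.5]
gripper_width: 30.0
```

Call:
{"fn": "arm_command", "kwargs": {"deltas": [[0,[0,0,-40],0],[0.6,[0,0,-40],0],[0.6,[0,0,-40],0],[0.6,[0,0,-40],0],[0.6,[0,0,-40],0]]}}

```text
time_s: 15.3
ee_pos: [575.1, -234.9, 12.0]
ee_rot: [87.2, 89.9, -21.8]
force: [0.5, 0.5, 1.4]
gripper_width: 54.6
```

Run:
```python
from h import *
s=env.state();print(s["ee_pos"],s["force"],s["gripper_width"])
g=cams.grab_frame("side"); w=cams.grab_frame("wrist")
im=g["img"][150:270,250:410,::-1]; im=np.clip(im.astype(float)*2+15,0,255).astype(np.uint8)
a=cv2.resize(im,(480,360),interpolation=cv2.INTER_CUBIC)
b=cv2.resize(w["img"][60:330,140:500,::-1],(320,360))
cv2.imwrite("pics/g11.png",np.hstack([a,b]))
```

```text
[ 575.12928986 -234.89103631   11.96971084] [0.4644767  0.5036021  1.39141821] 54.55656526377053
```

View pics/g11.png

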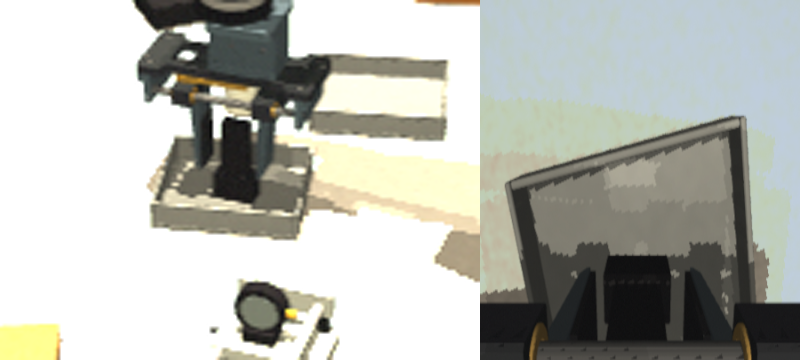

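My second call's shift counted from a new start, so it went another 40 mm down. There was no sign of harm: force 1.4 N and the block upright in the tray at crop (236,165). I'll rise straight up and check.

Call:
{"fn": "arm_command", "kwargs": {"deltas": [[0.6,[0,0,10],0],[0.6,[0,0,35],0],[0.6,[0,0,75],0],[0.6,[0,0,120],0],[0.6,[0,0,160],0],[0.6,[0,0,170],0],[0.6,[0,0,170],0]]}}

```text
time_s: 16.1
ee_pos: [575.2, -234.9, 183.9]
ee_rot: [85.9, 89.7, -23.2]
force: [0.6, -0.2, -0.4]
gripper_width: 54.7
```

Run:
```python
from h import *
s=env.state();print(s["ee_pos"],s["force"],s["gripper_width"])
g=cams.grab_frame("side"); w=cams.grab_frame("wrist")
im=g["img"][150:270,250:410,::-1]; im=np.clip(im.astype(float)*2+15,0,255).astype(np.uint8)
a=cv2.resize(im,(480,360),interpolation=cv2.INTER_CUBIC)
b=cv2.resize(w["img"][60:330,140:500,::-1],(320,360))
cv2.imwrite("pics/g12.png",np.hstack([a,b]))
```

```text
[ 575.20736551 -234.94105271  183.8531422 ] [ 0.60797861 -0.21414913 -0.4301258 ] 54.69172445938984
```

View pics/g12.png

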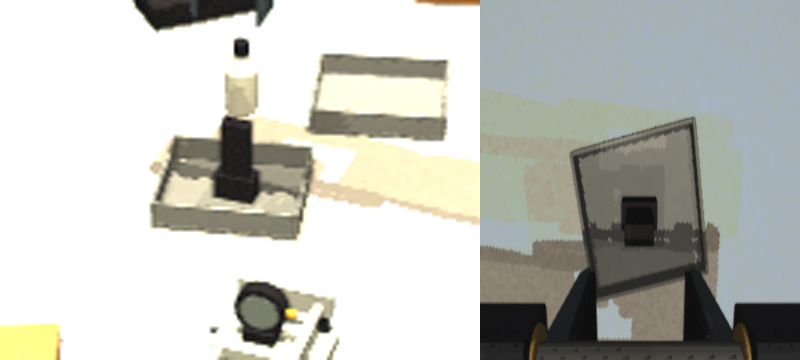

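The block stands upright and alone in the tray: wrist crop (640,220), with tray walls all round. Next I'll move over the wheel with the fingers shut.

Call:
{"fn": "arm_command", "kwargs": {"deltas": [[0,[2,30,0],0],[0,[5,80,0],0],[0,[9,130,0],0],[0,[12,180,0],0],[0,[16,230,0],0],[0,[19,280,0],0],[0,[23,330,0],0],[0,[26,380,0],0],[0,[30,425,0],0],[0,[31.5,447.5,0],0],[0,[31.5,447.5,-30],0],[0,[31.5,447.5,-70],0],[0,[31.5,447.5,-90],0],[0,[31.5,447.5,-91],0],[0,[31.5,447.5,-91],0],[0,[31.5,447.5,-91],0]], "grip_force": 20}}

```text
time_s: 17.8
ee_pos: [606.4, 213.2, 90.9]
ee_rot: [125.7, 89.9, 16.6]
force: [0.4, -0.5, 1.4]
gripper_width: 0.3
```

Run:
```python
from h import *
s=env.state();print(s["ee_pos"],s["force"],s["gripper_width"],tobed(s["ee_pos"]))
g=cams.grab_frame("side"); w=cams.grab_frame("wrist")
im=g["img"][230:340,260:370,::-1]; im=np.clip(im.astype(float)*1.7+15,0,255).astype(np.uint8)
a=cv2.resize(im,(400,400),interpolation=cv2.INTER_CUBIC)
im=w["img"][180:340,240:400,::-1]; im=np.clip(im.astype(float)*2+15,0,255).astype(np.uint8)
b=cv2.resize(im,(400,400))
cv2.imwrite("pics/g13.png",np.hstack([a,b]))
```

```text
[606.37178559 213.17260781  90.88256714] [ 0.38851818 -0.48060971  1.41614914] 0.2708943182343668 [96.42528578 -0.61213314]
```

View pics/g13.png

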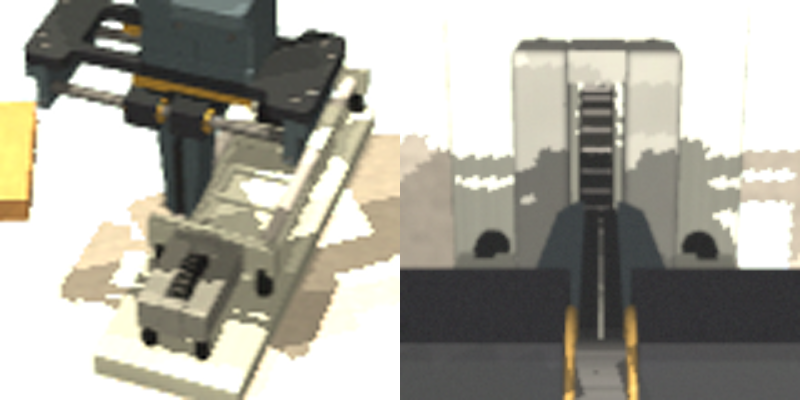

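Run:
```python
from h import *
g=cams.grab_frame("side")
for z in (80,90,100,110,120): print(z,np.round(proj(g,[[606,213,z]])[0],1))
im=g["img"][255:315,285:345,::-1]; im=np.clip(im.astype(float)*2.5+15,0,255).astype(np.uint8)
cv2.imwrite("pics/g14.png",cv2.resize(im,(600,600),interpolation=cv2.INTER_CUBIC))
```

```text
80 [312.2 296.6]
90 [312.1 293.4]
100 [312.  290.2]
110 [311.8 286.9]
120 [311.7 283.6]
```

View pics/g14.png

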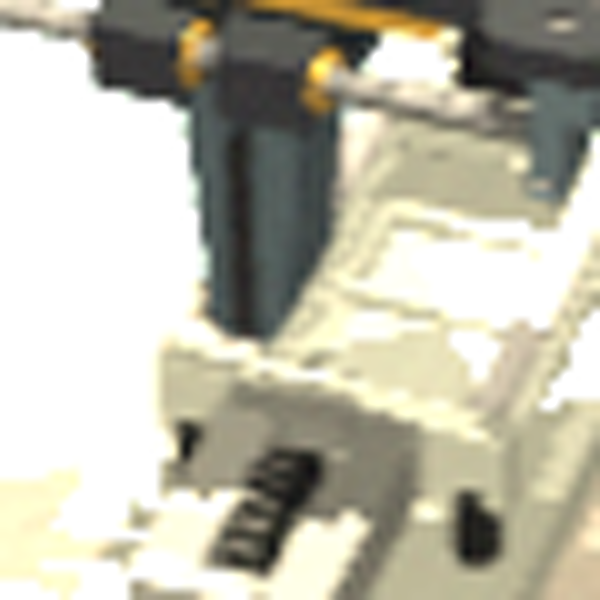

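Call:
{"fn": "arm_command", "kwargs": {"deltas": [[0,[0,0,-5],0],[0,[0,0,-9],0],[0,[0,0,-12],0],[0,[0,0,-14],0],[0,[0,0,-14],0]]}}

```text
time_s: 18.45
ee_pos: [605.3, 212.9, 75.4]
ee_rot: [-47.7, 89.9, -156.8]
force: [0.1, -0.1, 0.6]
gripper_width: 0.6
```

Call:
{"fn": "arm_command", "kwargs": {"deltas": [[0,[0,0,-2.5],0],[0,[0,0,-2.5],0]]}}

```text
time_s: 18.65
ee_pos: [605.4, 212.9, 73.2]
ee_rot: [-42.2, 90.0, -151.3]
force: [-0.1, -0.4, -0.6]
gripper_width: 0.5
```

Call:
{"fn": "arm_command", "kwargs": {"deltas": [[0,[0,0,-2.5],0],[0,[0,0,-2.5],0]]}}

```text
time_s: 18.85
ee_pos: [605.4, 213.0, 70.6]
ee_rot: [-45.3, 90.0, -154.4]
force: [-0.2, 0.2, 0.7]
gripper_width: 0.2
```

Call:
{"fn": "arm_command", "kwargs": {"deltas": [[0,[0,0,-2.5],0],[0,[0,0,-2.5],0]]}}

```text
time_s: 19.05
ee_pos: [605.4, 212.9, 68.1]
ee_rot: [-47.2, 90.0, -156.2]
force: [-0.6, -0.2, -0.2]
gripper_width: 0.6
```

Call:
{"fn": "arm_command", "kwargs": {"deltas": [[0,[0,0,-2.5],0],[0,[0,0,-5],0],[0,[0,0,-5],0]]}}

```text
time_s: 19.35
ee_pos: [605.3, 212.9, 63.0]
ee_rot: [-48.4, 90.0, -157.4]
force: [-0.2, 0.6, -0.5]
gripper_width: 0.6
```

Call:
{"fn": "arm_command", "kwargs": {"deltas": [[0,[0,0,-2.5],0],[0,[0,0,-2.5],0]]}}

```text
time_s: 19.55
ee_pos: [605.4, 213.0, 60.6]
ee_rot: [-45.6, 90.0, -154.7]
force: [-0.6, -0.5, -0.4]
gripper_width: 0.4
```

Call:
{"fn": "arm_command", "kwargs": {"deltas": [[0,[0,0,-2.5],0],[0,[0,0,-2.5],0]]}}

```text
time_s: 19.75
ee_pos: [605.4, 213.0, 58.1]
ee_rot: [-48.2, 90.0, -157.2]
force: [-0.4, -0.8, -0.2]
gripper_width: 0.4
```

Run:
```python
from h import *
s=env.state();print(s["ee_pos"],s["force"])
g=cams.grab_frame("side"); w=cams.grab_frame("wrist")
im=g["img"][260:320,280:340,::-1]; im=np.clip(im.astype(float)*2.5+15,0,255).astype(np.uint8)
a=cv2.resize(im,(400,400),interpolation=cv2.INTER_CUBIC)
im=w["img"][180:340,240:400,::-1]; im=np.clip(im.astype(float)*2+15,0,255).astype(np.uint8)
b=cv2.resize(im,(400,400))
cv2.imwrite("pics/g15.png",np.hstack([a,b]))
```

```text
[605.35392417 212.96609274  58.09278581] [-0.41415754 -0.78608206 -0.17022387]
```

View pics/g15.png

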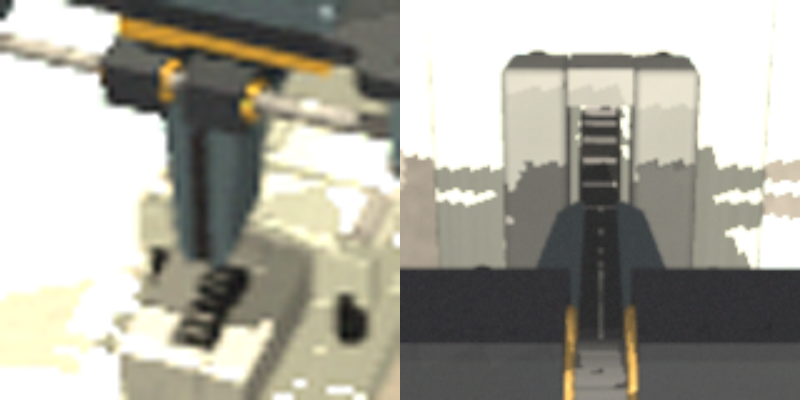

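Call:
{"fn": "arm_command", "kwargs": {"deltas": [[0,[0,0,4],0],[0,[3.5,10.5,4],0],[0,[3.5,10.5,2],0],[0,[3.5,10.5,0],0],[0,[3.5,10.5,0],0]]}}

```text
time_s: 20.35
ee_pos: [608.6, 223.5, 57.8]
ee_rot: [-44.0, 89.9, -153.1]
force: [-0.4, 0.0, 0.0]
gripper_width: 0.6
```

Call:
{"fn": "arm_command", "kwargs": {"deltas": [[0,[0,0,-2],0],[0,[0,0,-2],0]]}}

```text
time_s: 20.55
ee_pos: [608.8, 223.3, 56.1]
ee_rot: [-45.0, 90.0, -154.1]
force: [-0.6, 0.4, -0.2]
gripper_width: 0.7
```

Call:
{"fn": "arm_command", "kwargs": {"deltas": [[0,[0,0,-2],0],[0,[0,0,-2],0]]}}

```text
time_s: 20.75
ee_pos: [608.9, 223.3, 54.2]
ee_rot: [-41.6, 90.0, -150.7]
force: [-0.4, 0.2, 0.3]
gripper_width: 0.4
```

Call:
{"fn": "arm_command", "kwargs": {"deltas": [[0,[0,0,-2],0],[0,[0,0,-2],0]]}}

```text
time_s: 20.95
ee_pos: [609.0, 223.4, 52.2]
ee_rot: [-37.4, 90.0, -146.4]
force: [-0.4, -0.4, -0.2]
gripper_width: 0.5
```

Call:
{"fn": "arm_command", "kwargs": {"deltas": [[0,[0,0,-2],0],[0,[0,0,-2],0]]}}

```text
time_s: 21.15
ee_pos: [608.9, 223.4, 50.2]
ee_rot: [-42.8, 90.0, -151.9]
force: [-0.4, -0.5, 0.3]
gripper_width: 0.6
```

Call:
{"fn": "arm_command", "kwargs": {"deltas": [[0,[0,0,-2],0],[0,[0,0,-2],0]]}}

```text
time_s: 21.35
ee_pos: [608.9, 223.5, 48.2]
ee_rot: [-41.9, 90.0, -151.0]
force: [0.2, 0.1, -0.1]
gripper_width: 0.4
```

Run:
```python
from h import *
s=env.state();print(s["ee_pos"],s["force"])
g=cams.grab_frame("side"); w=cams.grab_frame("wrist")
im=g["img"][260:320,280:340,::-1]; im=np.clip(im.astype(float)*2.5+15,0,255).astype(np.uint8)
a=cv2.resize(im,(400,400),interpolation=cv2.INTER_CUBIC)
im=w["img"][180:340,240:400,::-1]; im=np.clip(im.astype(float)*2+15,0,255).astype(np.uint8)
b=cv2.resize(im,(400,400))
cv2.imwrite("pics/g16.png",np.hstack([a,b]))
```

```text
[608.90999629 223.45764955  48.15466383] [ 0.22933235  0.05167959 -0.11434102]
```

View pics/g16.png

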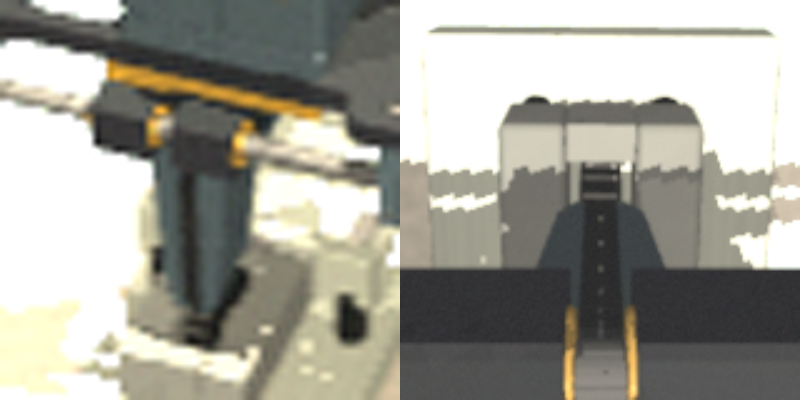

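Call:
{"fn": "arm_command", "kwargs": {"deltas": [[0,[0,0,-2],0],[0,[0,0,-2],0]]}}

```text
time_s: 21.65
ee_pos: [608.9, 223.4, 46.2]
ee_rot: [-44.0, 90.0, -153.1]
force: [-0.0, 0.1, 0.4]
gripper_width: 0.2
```

Call:
{"fn": "arm_command", "kwargs": {"deltas": [[0,[0,0,-2],0],[0,[0,0,-2],0]]}}

```text
time_s: 21.85
ee_pos: [608.9, 223.5, 44.2]
ee_rot: [-46.7, 90.0, -155.8]
force: [0.9, -0.6, 0.3]
gripper_width: 0.3
```

Call:
{"fn": "arm_command", "kwargs": {"deltas": [[0,[0,0,-2],0],[0,[0,0,-2],0]]}}

```text
time_s: 22.05
ee_pos: [609.3, 223.6, 42.6]
ee_rot: [125.7, 90.0, 16.6]
force: [0.3, 0.1, 2.0]
gripper_width: 0.5
```

Call:
{"fn": "arm_command", "kwargs": {"deltas": [[0,[0,0,-1],0],[0,[0,0,-1],0]]}}

```text
time_s: 22.25
ee_pos: [609.3, 223.6, 42.0]
ee_rot: [128.8, 90.0, 19.7]
force: [0.3, 0.4, 4.0]
gripper_width: 0.6
```

Run:
```python
from h import *
for i in range(4):
    g=cams.grab_frame("side"); s=env.state(); print(np.round(s["ee_pos"],1),np.round(s["force"],1))
```

```text
[609.4 223.6  42. ] [ 0.9 -1.   4.1]
[609.4 223.6  41.9] [-0.4 -0.3  4.4]
[609.4 223.6  41.9] [-0.1 -0.   4.4]
[609.3 223.6  41.9] [0.6 0.2 3.9]
```

Call:
{"fn": "arm_command", "kwargs": {"deltas": [[0,[0,0,-0.5],0],[0,[0.8,2.4,-0.5],0],[0,[1.6,4.7,-0.5],0],[0,[2.4,7.1,-0.5],0],[0,[2.4,7.1,-0.5],0]]}}

```text
time_s: 22.95
ee_pos: [611.8, 230.6, 41.3]
ee_rot: [83.7, 90.0, -25.4]
force: [-1.5, 0.4, 5.2]
gripper_width: 0.5
```

Run:
```python
from h import *
g=cams.grab_frame("side"); s=env.state(); print(np.round(s["ee_pos"],1),np.round(s["force"],1))
im=g["img"][240:340,270:370,::-1]; im=np.clip(im.astype(float)*2.,0,255).astype(np.uint8)
a=cv2.resize(im,(500,500),interpolation=cv2.INTER_CUBIC)
cv2.imwrite("pics/g17.png",a)
```

```text
[611.8 230.7  41.3] [-0.4 -0.3  5.4]
```

View pics/g17.png

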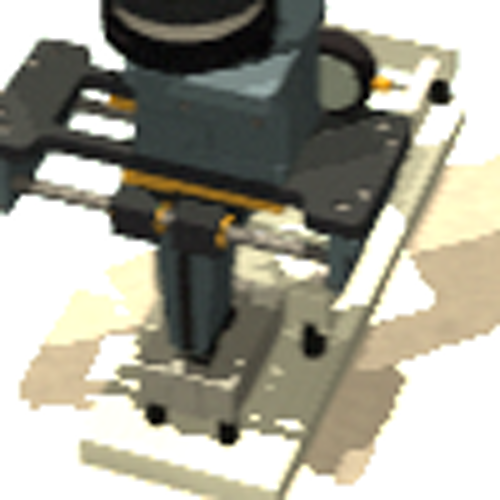

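Call:
{"fn": "arm_command", "kwargs": {"deltas": [[0,[0,0,8],0],[0,[-5.5,-16.5,8],0],[0,[-5.5,-16.5,4],0],[0,[-5.5,-16.5,1.5],0],[0,[-5.5,-16.5,0.5],0],[0,[-5.5,-16.5,0],0]]}}

```text
time_s: 23.6
ee_pos: [605.7, 214.1, 41.2]
ee_rot: [-69.3, 90.0, -178.4]
force: [-1.7, 0.4, 5.8]
gripper_width: 0.4
```

Call:
{"fn": "arm_command", "kwargs": {"deltas": [[0,[0,0,0],0],[0,[0.9,2.7,0],0],[0,[1.8,5.5,0],0],[0,[2.7,8.2,0],0],[0,[3.7,11,0],0],[0,[4.6,13.8,0],0],[0,[5.5,16.5,0],0],[0,[5.5,16.5,0],0]]}}

```text
time_s: 24.4
ee_pos: [611.8, 231.3, 41.4]
ee_rot: [143.5, 89.9, 34.4]
force: [-0.9, -0.0, 5.2]
gripper_width: 0.4
```

Call:
{"fn": "arm_command", "kwargs": {"deltas": [[0,[0,0,15],0],[0,[-30,-80,60],0],[0,[-60,-130,90],0],[0,[-70,-180,105],0],[0,[-70,-195,105],0],[0,[-70,-195,105],0]]}}

```text
time_s: 25.0
ee_pos: [541.0, 33.2, 147.1]
ee_rot: [88.2, 89.9, -21.0]
force: [1.2, 1.0, 0.3]
gripper_width: 0.5
```

```bash
cat > look.py <<'E'
from h import *
import sys
s=env.state(); print(s["time_s"],np.round(s["ee_pos"],1),np.round(s["force"],1))
w=cams.grab_frame("wrist"); save(w,sys.argv[1])
np.savez(sys.argv[1]+".npz",**{k:np.array(w[k]) for k in("K","dist","rvec","tvec")})
im=cv2.resize(w["img"][:300,120:520,::-1],None,fx=2,fy=2,interpolation=cv2.INTER_CUBIC)
cv2.imwrite(f"pics/{sys.argv[1]}c.png",im)
E
python3 look.py w20
```

```text
25.0 [541.   33.2 147.1] [1.2 1.  0.3]
```

View pics/w20c.png

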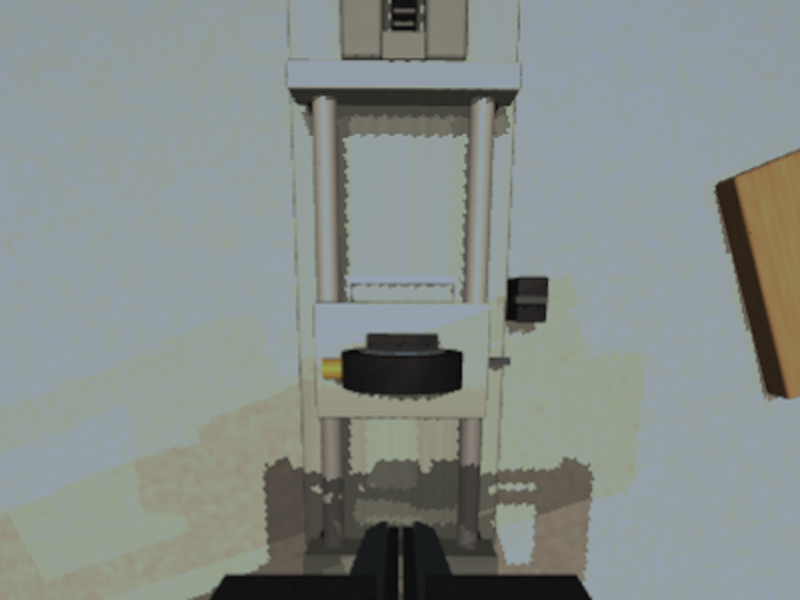

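```bash
cat > meas.py <<'E'
from h import *
import sys
n=sys.argv[1]; f=dict(np.load(n+".npz"))
fx,fy,bx,by=map(float,sys.argv[2:6])
a=atz(f,(fx,fy),45);b=atz(f,(bx,by),45);A=tobed(a);B=tobed(b);print("fin",np.round(A,1),"blade",np.round(B,1),"to go",round(B[0]-A[0],2))
E
cat > zoom.py <<'E'
import cv2,sys,numpy as np
n=sys.argv[1];x,y,w,h,k=map(int,sys.argv[2:7])
im=cv2.imread(f"pics/{n}.png")[y:y+h,x:x+w].astype(float)*2+10
cv2.imwrite(f"pics/{n}z.png",cv2.resize(np.clip(im,0,255).astype(np.uint8),None,fx=k,fy=k,interpolation=cv2.INTER_CUBIC))
E
python3 zoom.py w20 340 120 70 80 8
```

```text
(no output)
```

View pics/w20z.png

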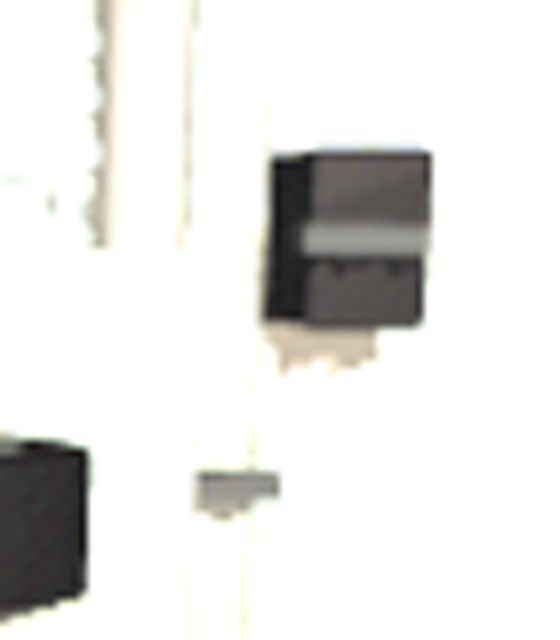

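```bash
python3 meas.py w20 374.7 180.6 377.9 150.0
```

```text
fin [-46.7 -48. ] blade [-20.  -49.7] to go 26.7
```

Call:
{"fn": "arm_command", "kwargs": {"deltas": [[0,[15,45,0],0],[0,[30,90,0],0],[0,[46,132,-30],0],[0,[60,165,-60],0],[0,[64.5,178.5,-85],0],[0,[64.5,178.5,-97],0],[0,[64.5,178.5,-101],0],[0,[64.5,178.5,-103.5],0],[0,[64.5,178.5,-104.5],0],[0,[64.5,178.5,-105],0],[0,[64.5,178.5,-105],0]]}}

```text
time_s: 26.15
ee_pos: [606.5, 213.5, 42.3]
ee_rot: [112.0, 89.9, 2.9]
force: [-1.2, -1.9, 2.6]
gripper_width: 0.3
```

Call:
{"fn": "arm_command", "kwargs": {"deltas": [[0,[0,0,0],0],[0,[0.9,2.7,0],0],[0,[1.8,5.5,0],0],[0,[2.7,8.2,0],0],[0,[3.7,11,0],0],[0,[4.6,13.8,0],0],[0,[5.5,16.5,0],0],[0,[5.5,16.5,0],0]]}}

```text
time_s: 26.95
ee_pos: [612.6, 231.4, 41.4]
ee_rot: [124.9, 89.9, 15.9]
force: [1.0, -1.2, 5.2]
gripper_width: 0.6
```

Call:
{"fn": "arm_command", "kwargs": {"deltas": [[0,[0,0,15],0],[0,[-30,-80,60],0],[0,[-60,-130,90],0],[0,[-70,-180,105],0],[0,[-70,-195,105],0],[0,[-70,-195,105],0]]}}

```text
time_s: 27.55
ee_pos: [540.3, 33.6, 146.7]
ee_rot: [-116.1, 90.0, 134.8]
force: [0.4, 0.2, 0.0]
gripper_width: 0.8
```

```bash
python3 look.py w21; python3 zoom.py w21 340 120 70 80 8
```

```text
27.55 [540.3  33.6 146.7] [0.4 0.2 0. ]
```

View pics/w21z.png

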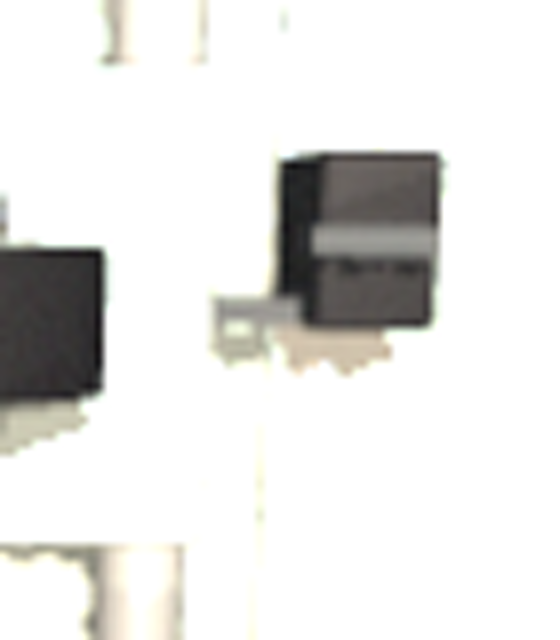

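```bash
python3 meas.py w21 377.2 158.8 379 150.0
```

```text
fin [-27.3 -48.3] blade [-19.8 -49.6] to go 7.53
```

Call:
{"fn": "arm_command", "kwargs": {"deltas": [[0,[15,45,0],0],[0,[30,90,0],0],[0,[46,135,-30],0],[0,[60,170,-60],0],[0,[67.8,188.6,-85],0],[0,[67.8,188.6,-97],0],[0,[67.8,188.6,-97],0],[0,[67.8,188.6,-101],0],[0,[67.8,188.6,-103.5],0],[0,[67.8,188.6,-104.5],0],[0,[67.8,188.6,-105],0],[0,[67.8,188.6,-105],0]]}}

```text
time_s: 28.8
ee_pos: [609.8, 223.7, 42.1]
ee_rot: [109.8, 89.9, 0.7]
force: [-0.3, -1.4, 3.7]
gripper_width: 0.5
```

Call:
{"fn": "arm_command", "kwargs": {"deltas": [[0,[0,0,0],0],[0,[0.7,2.1,0],0],[0,[1.5,4.3,0],0],[0,[2.2,6.4,0],0],[0,[2.2,6.4,0],0]]}}

```text
time_s: 29.3
ee_pos: [612.3, 231.3, 41.4]
ee_rot: [128.4, 89.9, 19.3]
force: [1.5, -0.5, 5.0]
gripper_width: 0.5
```

Call:
{"fn": "arm_command", "kwargs": {"deltas": [[0,[0,0,15],0],[0,[-30,-80,60],0],[0,[-60,-130,90],0],[0,[-70,-180,105],0],[0,[-70,-195,105],0],[0,[-70,-195,105],0],[0,[-70,-195,105],0]]}}

```text
time_s: 30.0
ee_pos: [540.9, 33.4, 146.8]
ee_rot: [114.2, 89.9, 5.0]
force: [-0.1, -0.4, 0.5]
gripper_width: 0.2
```

```bash
python3 look.py w22; python3 zoom.py w22 340 120 70 80 8
```

```text
30.0 [540.9  33.4 146.8] [-0.1 -0.4  0.5]
```

View pics/w22z.png

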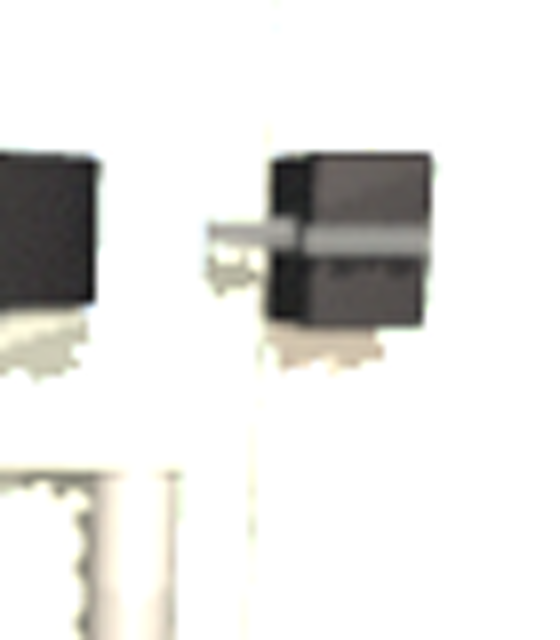

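View pics/w22c.png

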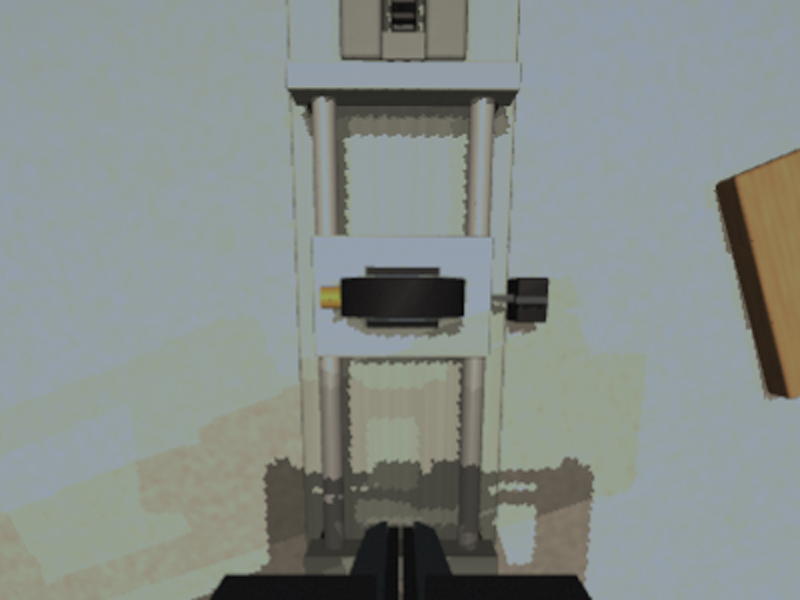

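The fin, at zoom (250,233), and the blade, at (365,240), line up: the fin is about 0.9 px, or 0.8 mm, past, within the 3 mm allowed. I'll do a last check of the tray and bench, then hand in.

```bash
python3 meas.py w22 377.2 149.1 378 150.0
python3 - <<'E'
from h import *
g=cams.grab_frame("side"); s=env.state(); print(s["time_s"],np.round(s["force"],1))
cv2.imwrite("pics/end.png",cv2.resize(g["img"][150:390,220:460,::-1],(600,600),interpolation=cv2.INTER_CUBIC))
E
```

```text
fin [-19.1 -48.9] blade [-19.9 -49.7] to go -0.77
30.1 [ 0.5  0.6 -0.3]
```

View pics/end.png

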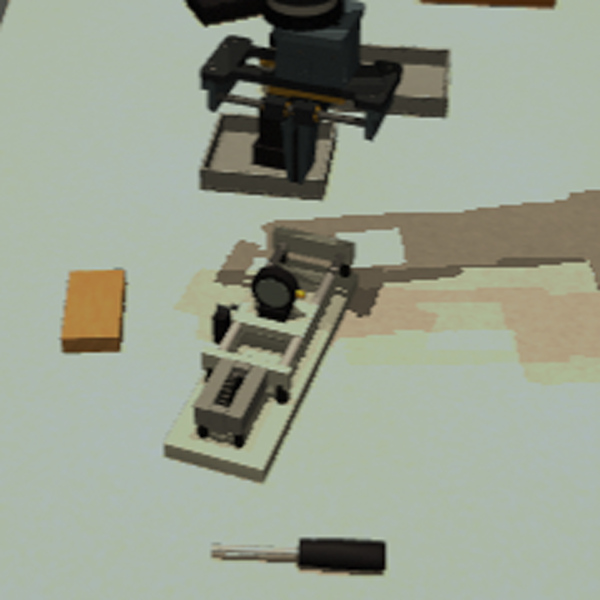

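The block is in the tray at (270,140), and the packet and screwdriver lie where they were.

```bash
python3 -c "
from workcell import env
print(env.job_done())"
```

```text
the job is handed in; nothing more can be done
None
```

I handed the job in at about 30 s of the 72 s allowed, with the block in the tray and the fin level with the pointer. No verdict is reported.

**Block:** It stands upright and let go in the leftmost grey tray, roughly centred in the pictures.

**Carriage:** I rolled the wheel in four wipes over three looks. The readings taken were up to 5.8 N. The last wrist picture puts the fin about 0.8 mm past the pointer, within the 3 mm allowed.

**Last checks:** The packet and screwdriver lie where they were. The bottle was hidden behind the gripper in the last picture, but I had seen it standing after the block was placed. The gripper hangs clear of everything, and the force reads about zero.

**What went wrong or disagreed:**
- **Two failed grasps:** The fingers closed above the block twice. The pictures and the contact tests put the fingertips roughly 25 to 30 mm further back than the stated tip reach of 11 mm. I corrected the height and used the felt contact from then on.
- **Extra descent over the tray:** I wrote one shift from the wrong start, so the tool went 40 mm lower than intended there. The only force I read was 1.4 N at the end of that move, so a higher peak in between cannot be ruled out. The block stayed upright.
- **Camera mismatch:** The side and wrist cameras disagreed by several mm on the block's position. I relied on the wrist camera.

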